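# Put the rinsed model balls back into the safety-cap tub

## Robot

A 6-joint arm with a two-finger parallel gripper is mounted at the origin on the work surface. World frame = base frame: x ahead of the robot, y to its left, z up, the work surface at z = 0. Lengths are in m, angles in rad, forces in N, time in s.
With the tool pointing down it reaches from about 0.25 to 0.725 m from the base axis. Payload 4 kg.
Tool frame: the origin (TCP) lies at the very end of the fingers, on their centre line; the grasp point (between the pads) lies 19 mm behind it; x points along the fingers, z is the direction in which the jaws open and shut, and the axes are right-handed (so a half turn about x gives the same grasp; the last joint's range is limited). The gripper opens to 85 mm and grips with 20 to 120 N. Pads are 22 mm wide; open, the fingers measure 114 mm over their backs; the gripper's body (76 mm by 85 mm) begins 54 mm behind the grasp point. The pads swing forward as they close: fully open they stand 13 mm farther back than shut.
Start: joints at [1.34, 0.241, 0.005, 1.335, 0, 1.571], TCP at [0.114, 0.487, 0.231] pointing down, gripper open.
Joint ranges: [-2.72, 2.72], [-1.05, 1.87], [-1.09, 1.28], [-1.99, 2.15], [-1.42, 1.44], [-3.14, 3.14]. Speed limits (rad/s): [2.79, 2.79, 3.14, 3.14, 3.14, 3.14].

## Interface

Orientations are given as a unit quaternion [x, y, z, w].
In Python, from workcell import bot gives the robot as it stands.
- The arm moves only by the tool step_arm, never from a script. Its argument "series" is a list of rows, each an object of numbers: "x", "y", "z": the shift along the world's x, y, z in cm; "twist": the turn about the world's z in degrees; "jaw": the finger opening in cm, from 0 to 8.54. In form: [{"x": .., "y": .., "z": .., "twist": .., "jaw": ..}, ...]. A call has 1 to 10 rows; each row is the pose to reach, as a shift and turn from the pose measured when the call began; what a row does not reach only later rows make up. A row lasts 1/12 s, in which the tool goes at most 41.7 mm and 7.16 degrees, less where a joint would pass 70% of its speed; a pose out of reach is approached as far as the arm can. A call with a gripper value outside its range is refused whole. The fingers move at their own pace and stop on an object; the grip force is fixed at half the most. Time passes only in rows, so rows that repeat a pose let the fingers close. It gives the time, the measured TCP pose, the force and the opening at its end, in the units of the state.
- bot.get_obs(): the state, without advancing time (a new reading comes with each control period).
- bot.camera(name): name is "scene" or "top"; returns (picture, depth): 384x512x3 uint8, red, green, blue; 384x512 float32, m along the optical axis (not along the pixel's ray), 0 where there is no reading.
- bot.camera_info(name): a dict with "camera_matrix" (3x3 intrinsics, pixels), "R" (3x3) and "t" (3): a world point X has camera coordinates R X + t. Camera axes: x right, y down, z forward; pixel columns grow to the right and rows downward; lengths in m; the calibration is good to about 2 mm. A picture is of the moment at which its call begins. camera_info takes no time and is no camera call.
- bot.job_done(): hands the job in, once; it reports no verdict.
The state is a dict: "clock": time; "joint_pos": joint angles; "joint_vel": joint speeds; "tau": joint torques, N m; "eef_pos": TCP position; "tool_rot": TCP orientation; "ft_force": force on the tool from outside, world axes, zero at the start; "ft_torque": the same for the moment, N m; "grip_width": finger opening in m.
Only numpy, scipy, OpenCV 4.12 (cv2) and the standard library are available. Lean on these libraries where they do the work, as an engineer would, in place of code of your own. Each camera call takes 0.05 s, during which the arm holds its last target.

## Task

Put the three rinsed model balls away in their storage tub. Squeeze the two side tabs of the tub's safety cap and, keeping them squeezed, turn it anticlockwise, lift it off and set it down right way up, flat, in the white tray; then tip the mesh basket so that all three balls roll out through its spout into the tub, and stand the empty basket upright on the bench again. Do not touch the clean balls with the fingers, spill none, let nothing fall from the hand, and leave the other things where they stand.

Things in the scene. Friction and masses are not known exactly. Their poses are not given: they have to be found in the camera images.
- cap_grip (a point): Grey round safety cap, 122 mm across, about 170 g, on the tub. Point: on its axis, midway between its two upright white tabs, at the height to grip: 58 mm above the cap's lower edge, 28 mm above its deck (flat top disc). z up. The tabs are at +y and -y, either side of a round grey stub 31 mm across, 44 tall. x lies along the tub's x at the start (fully locked).
- cap_deck (a point): Centre of the top of the cap's deck, 30 mm above its lower edge. Released, bolts on the tabs stop the cap turning. With both tabs squeezed 6 mm or more, turn it anticlockwise seen from above: lugs hold it down to 35 degrees; from 40 to 130 degrees it lifts straight off (60 is best; 30 mm clears the neck). Clockwise is blocked.
- tab_a (a joint): Travel of the tab at the cap's +y, m: 0 released, 0.008 fully in. Each tab is 34 mm wide (along x), 6 mm thick and runs from 2 to 50 mm above the deck. The two measure 62 mm over their outer faces released, 46 mm squeezed. Each needs 4 N to start and 9 N fully in, and springs back.
- tab_b (a joint): Travel of the tab at the cap's -y, m: 0 released, 0.008 fully pushed in.
- tub_mouth (a point): White round storage tub, fixed in a ring holder on the bench, upright; 116 mm across (132 mm over the holder), neck 96 mm across, open mouth 88 mm across, 120 mm high. Point: centre of the mouth at the rim, z up, yaw that of the tub.
- tub_floor (a point): Centre of the tub's inner floor, 8 mm above the bench.
- tray_in (a point): White plastic tray fixed on the bench, 190 x 170 mm outside (x, y), rim 18 mm high, walls 4 mm, empty. Point: centre of its inner floor, 4 mm above the bench; axes along its sides. The cap belongs near its middle.
- basket_handle (a point): Flat grey handle plate over the mesh basket: 74 mm long (y), 34 high, 8 thick, leaning 30 degrees from vertical, top towards the back (-x). Point: the plate's centre, 125 mm above the basket's underside and 20 mm behind its middle; axes are the basket's, z up when it stands. Grip across the 8 mm with the fingers leaning as the plate does: pointing down and 30 degrees forward (+x).
- basket_spout (a point): Middle of the top edge of the basket's spout sill, 81 mm in front of and 110 mm below the handle point in the basket's axes. Steel mesh rinse basket, 180 g, loose on the bench, 125 mm long (x), 66 wide, walls 58 high; its front (+x) narrows to a notch 52 mm wide with a sill 5 mm above the inner floor. Balls start over it at about 45 degrees nose-down; 65 to 75 empties it.
- ball0_center (a point): Plain wooden model ball, 38 mm across, 25 g, at the start lying in the basket. Point: its centre.
- ball1_center (a point): Plain wooden model ball, 38 mm across, 25 g, at the start lying in the basket. Point: its centre.
- ball2_center (a point): Plain wooden model ball, 38 mm across, 25 g, at the start lying in the basket. Point: its centre.
- beaker: Glass beaker, 68 mm across, 85 mm high, on the robot's side of the work area. A bystander: leave it alone. Origin: centre of its underside, z up.
- jar: Amber glass jar with black lid, 64 mm across, 75 mm high, on the robot's side. A bystander: leave it alone. Origin: centre of its underside, z up.
- reagent: Amber reagent bottle, 66 mm across, 150 mm high, towards the back. A bystander: leave it alone. Origin: centre of its underside, z up.
- burner: Green gas cartridge burner, 92 mm across, 154 mm high, towards the back. A bystander: leave it alone. Origin: centre of its underside, z up.
- rack: Grey test-tube rack with five glass tubes, 200 mm long along its x, 62 mm wide, 140 mm high, at the left. A bystander: leave it alone. Origin: centre of its underside, z up.
- washbottle: White plastic wash bottle with bent nozzle, 70 mm across, 185 mm high, at the right. A bystander: leave it alone. Origin: centre of its underside, z up.
There are look-alikes about, which are no part of the job. What is shaped like the part that bears cap_grip but blue is not meant.

How it is judged:
On the way, in this order (a step that is already met when the one before it is completed fails the run):
1. Both tabs are squeezed in and the cap is turned out of its locked position (value of joint each of tab_a, tab_b above 0.005 m and angle between the x axis of cap_grip and the x axis of tub_mouth, either way round above 0.5 rad).
2. The cap lies right way up, flat in the tray, released (horizontal distance between cap_grip and tray_in below 0.04 m and height (world z) of cap_grip below 0.07 m and angle between cap_grip's own z axis and vertical below 0.1 rad and contact force between cap and the fingers below 0.3 N and linear speed of cap below 0.03 m/s), for 0.2 s.
3. All three balls are inside the tub (horizontal distance between each of ball0_center, ball1_center, ball2_center and tub_floor below 0.046 m and height (world z) of each of ball0_center, ball1_center, ball2_center below 0.105 m), for 0.2 s.
At the end, for the whole second after the job is handed in: All three balls are inside the tub (centres below its rim and within 46 mm of its axis), the cap lies flat and right way up on the tray's floor with its centre within 40 mm of the tray's centre, and the basket stands upright (within 0.1 rad) on the bench, all at rest (all of step 3 and horizontal distance between cap_grip and tray_in below 0.04 m and height (world z) of cap_grip below 0.07 m and angle between each of cap_grip, basket_handle's own z axis and vertical below 0.1 rad and height (world z) of basket_handle between 0.11 and 0.142 m and linear speed of each of basket, cap below 0.03 m/s); the robot touches nothing.
It fails at once if a ball is spilt on the bench (its centre lower than 23 mm) or in the tray (height (world z) of any of ball0_center, ball1_center, ball2_center below 0.023 m or (horizontal distance between ball0_center and tray_in below 0.09 m and height (world z) of ball0_center below 0.04 m) or (horizontal distance between ball1_center and tray_in below 0.09 m and height (world z) of ball1_center below 0.04 m) or (horizontal distance between ball2_center and tray_in below 0.09 m and height (world z) of ball2_center below 0.04 m)).
It fails at once if the fingers touch a ball (contact force between any of ball0, ball1, ball2 and the fingers above 0.5 N).
It fails at once if the cap or basket falls freely (faster than 0.9 m/s with no finger on it) ((linear speed of cap above 0.9 m/s and contact force between cap and the fingers below 0.3 N) or (linear speed of basket above 0.9 m/s and contact force between basket and the fingers below 0.3 N)).
It fails at once if a bystander is pushed more than 30 mm or tipped over (distance of any of beaker, jar, reagent, burner, rack, washbottle from where it was at the start of the episode above 0.03 m or angle between any of beaker, jar, reagent, burner, rack, washbottle's own z axis and vertical above 0.5 rad).
It also fails if it takes over 72 s, if anything falls off the work surface, if the arm or the gripper's body presses on something with over 40 N, if the wrist force passes 120 N, or if a joint passes its speed limit or range.

## Working session

There is one attempt and no reset: what is moved stays moved. The work goes in short steps, Python scripts to look and compute and a tool call to move; the robot and the scene stay as the last step left them, time stands still between calls to the robot, and variables do not carry over. Pictures are saved under pics/ and viewed, and the job is handed in when it is done.

Besides the shell and the picture viewer there is one more tool, called after "Emit:" as name([rows], argument=value, ...), one row to a line, values as JSON. step_arm: Moves the arm, as the interface text tells. Its arguments: {"type":"object","properties":{"series":{"type":"array","items":{"type":"object","properties":{"x":{"type":"number"},"y":{"type":"number"},"z":{"type":"number"},"twist":{"type":"number"},"jaw":{"type":"number"}}}}},"required":["series"]}

```bash
mkdir -p pics; ls
python3 - <<'E'
from workcell import bot
import cv2,numpy as np
for n in("scene","top"):
    p,d=bot.camera(n); i=bot.camera_info(n)
    np.savez(f"pics/{n}0.npz",p=p,d=d)
    cv2.imwrite(f"pics/{n}0.png",cv2.resize(p[:,:,::-1],(800,600)))
    print(n,np.round(i["camera_matrix"],1).tolist(),np.round(i["R"],4).tolist(),np.round(i["t"],4).tolist())
o=bot.get_obs();print({k:np.round(v,3).tolist() for k,v in o.items()})
E
```

```text
pics
scene [[433.8, 0.0, 261.0], [0.0, 433.8, 184.7], [0.0, 0.0, 1.0]] [[-0.7144, 0.6995, 0.0201], [0.3862, 0.4181, -0.8222], [-0.5836, -0.5796, -0.5688]] [0.3762, -0.1152, 1.7173]
top [[357.5, 0.0, 253.7], [0.0, 357.5, 193.0], [0.0, 0.0, 1.0]] [[-0.0181, -0.9998, 0.0017], [-0.9798, 0.0174, -0.1993], [0.1993, -0.0052, -0.9799]] [0.0143, 0.5412, 1.0563]
{'clock': 0.1, 'joint_pos': [1.34, 0.241, 0.004, 1.335, 0.0, 1.571], 'joint_vel': [-0.001, -0.001, 0.004, 0.0, 0.001, 0.0], 'tau': [-0.0, -37.314, 25.301, 0.011, -0.0, 0.0], 'eef_pos': [0.114, 0.486, 0.231], 'tool_rot': [-0.44, 0.555, 0.439, 0.554], 'ft_force': [-0.068, 0.383, -1.037], 'ft_torque': [-0.047, -0.003, 0.041], 'grip_width': 0.085}
```

View pics/scene0.png

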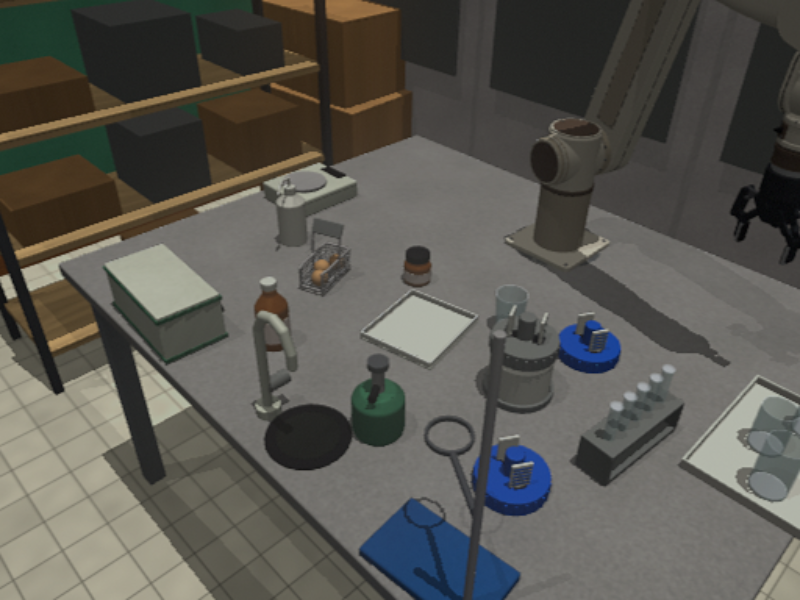

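View pics/top0.png

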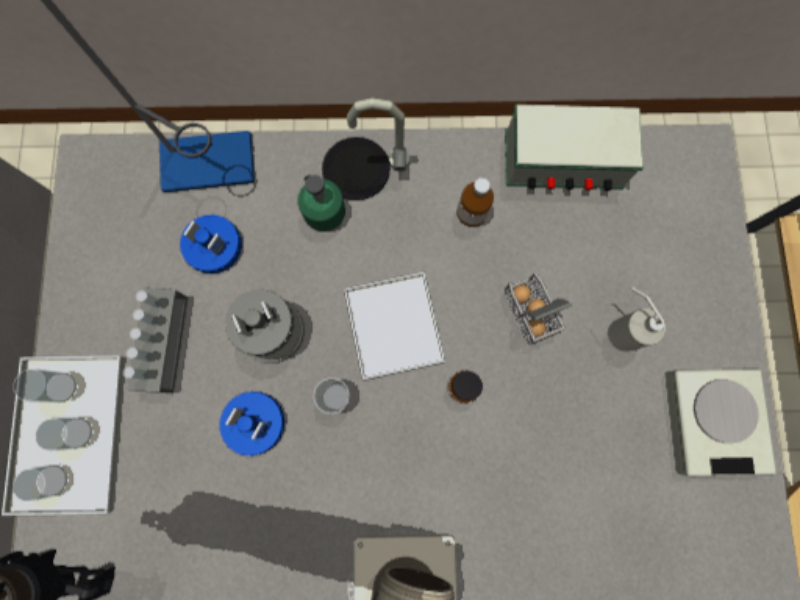

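```bash
cat > h.py <<'E'
import numpy as np,cv2
from workcell import bot
def pts(n,d):
    i=bot.camera_info(n);K=np.array(i["camera_matrix"]);R=np.array(i["R"]);t=np.array(i["t"])
    v,u=np.mgrid[:d.shape[0],:d.shape[1]]
    c=np.stack([(u-K[0,2])/K[0,0]*d,(v-K[1,2])/K[1,1]*d,d],-1)
    return (c-t)@R   # R^T (c-t)
def grab(n,tag):
    p,d=bot.camera(n);np.savez(f"pics/{n}{tag}.npz",p=p,d=d);return p,d
def load(n,tag):
    z=np.load(f"pics/{n}{tag}.npz");return z["p"],z["d"]
def crop(p,box,f,name):
    x0,y0,x1,y1=box
    cv2.imwrite("pics/"+name,cv2.resize(p[y0:y1,x0:x1,::-1],None,fx=f,fy=f,interpolation=cv2.INTER_CUBIC))
def proj(n,X):
    i=bot.camera_info(n);K=np.array(i["camera_matrix"])
    c=np.asarray(X)@np.array(i["R"]).T+np.array(i["t"]);q=c@K.T;return q[...,:2]/q[...,2:]
def state():
    from scipy.spatial.transform import Rotation as Ro
    o=bot.get_obs();R=Ro.from_quat(o["tool_rot"]).as_matrix()
    print("t",round(o["clock"],2),"tcp",np.round(o["eef_pos"],4),"x",np.round(R[:,0],3),"z",np.round(R[:,2],3),"yawz",round(np.degrees(np.arctan2(R[1,2],R[0,2])),1),"F",np.round(o["ft_force"],1),"w",round(o["grip_width"],4),"q",np.round(o["joint_pos"],3))
E
python3 - <<'E'
from h import *
p,d=load("top",0);P=pts("top",d)
crop(p,(130,165,230,245),8,"c1.png");crop(p,(310,160,390,230),10,"c2.png")
p2,d2=load("scene",0);crop(p2,(290,180,370,270),6,"c3.png");crop(p2,(180,130,240,195),9,"c4.png")
state()
def s(n,u,v):
    PP=pts(n,load(n,0)[1]);print(n,u,v,np.round(PP[v,u],4))
for u,v in[(167,206),(161,203),(152,208),(171,199),(180,206),(252,209),(230,186),(272,175),(283,233),(230,242)]:s("top",u,v)
E
```

```text
t 0.1 tcp [0.1142 0.4862 0.2305] x [-0.    -0.002 -1.   ] z [ 0.229  0.973 -0.002] yawz 76.8 F [-0.1  0.4 -1. ] w 0.0852 q [1.34  0.241 0.004 1.335 0.    1.571]
top 167 206 [0.4887 0.2489 0.1523]
top 161 203 [0.4946 0.2617 0.1688]
top 152 208 [0.4798 0.2839 0.1763]
top 171 199 [0.5042 0.233  0.1748]
top 180 206 [0.4924 0.2177 0.1265]
top 252 209 [0.4997 0.0106 0.0012]
top 230 186 [0.5756 0.0808 0.0078]
top 272 175 [ 0.6105 -0.0569  0.0059]
top 283 233 [ 0.4209 -0.0871 -0.0023]
top 230 242 [0.3952 0.0822 0.0012]
```

View pics/c1.png

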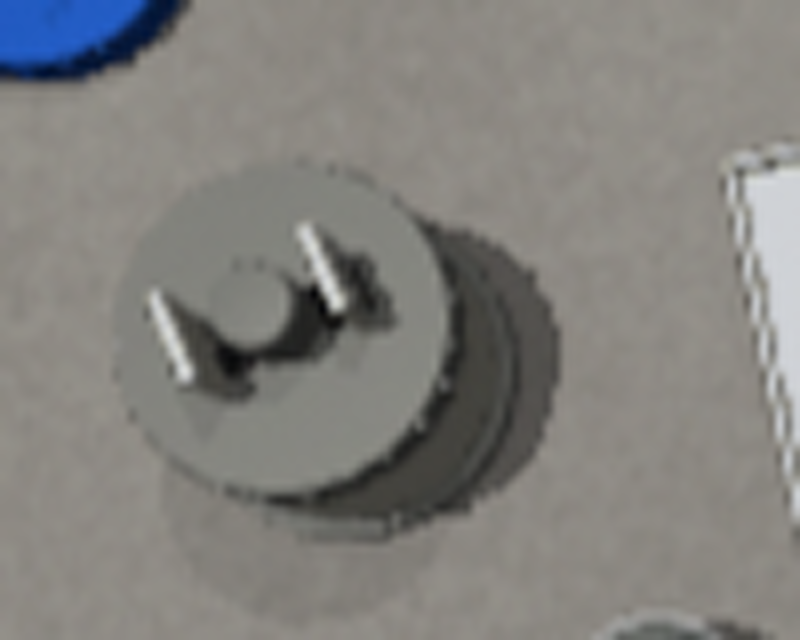

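View pics/c2.png

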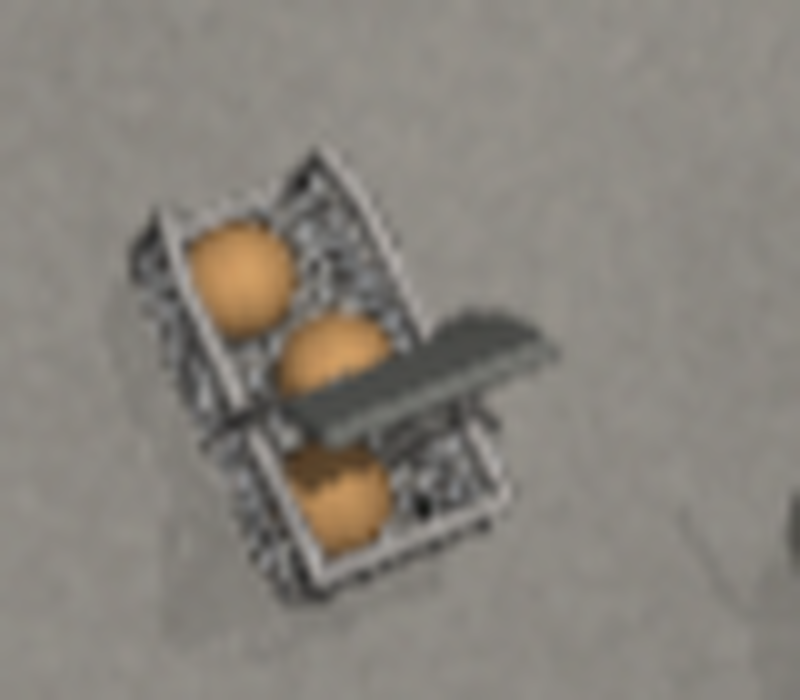

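View pics/c3.png

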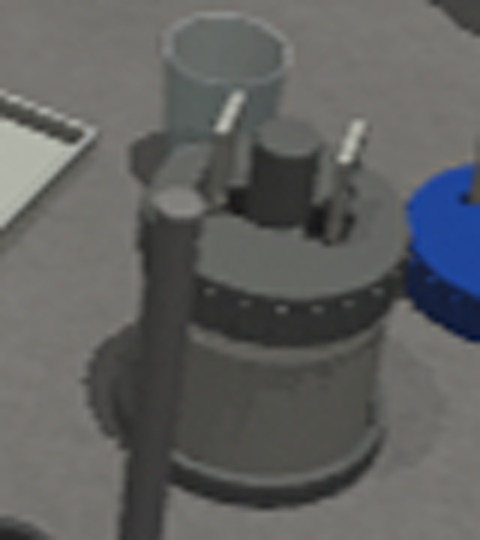

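View pics/c4.png

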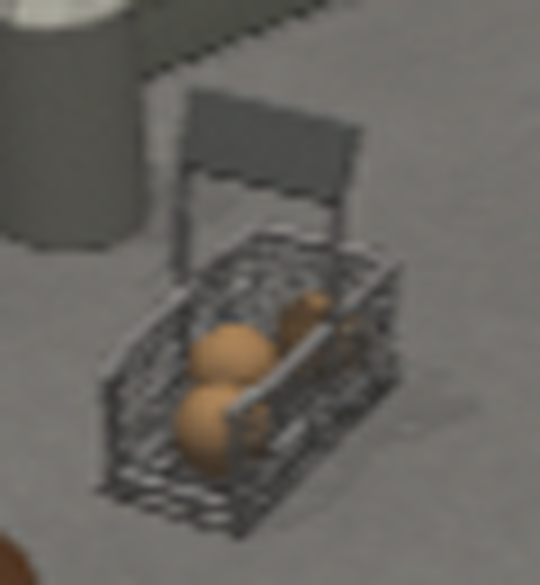

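Run:
```python
from h import *
def rayz(n,uv,z):
    i=bot.camera_info(n);K=np.array(i["camera_matrix"]);R=np.array(i["R"]);t=np.array(i["t"])
    uv=np.atleast_2d(uv).astype(float)
    c=np.c_[(uv[:,0]-K[0,2])/K[0,0],(uv[:,1]-K[1,2])/K[1,1],np.ones(len(uv))]@R
    o=-R.T@t
    return o+c*((z-o[2])/c[:,2])[:,None]
p,d=load("top",0);P=pts("top",d);hsv=cv2.cvtColor(p,cv2.COLOR_RGB2HSV)
sub=np.zeros(d.shape,bool);sub[180:232,142:192]=1
z=P[...,2]
h,e=np.histogram(z[sub],bins=np.arange(0,0.24,0.006));print([(round(a,3),b) for a,b in zip(e,h) if b>5])
deck=sub&(abs(z-0.13)<0.015)
print("deck med z",np.median(z[deck]),"cent",P[deck].mean(0)[:2],deck.sum())
(c,r)=cv2.minEnclosingCircle(P[deck][:,:2].astype(np.float32));print("circ",c,r)
# bright tabs
m=(p.min(-1)>175)&sub
n,l,st,ce=cv2.connectedComponentsWithStats(m.astype(np.uint8))
for k in range(1,n):
    if st[k,4]>4: print(st[k],ce[k],"z",np.median(z[l==k]),rayz("top",ce[k],np.median(z[deck])+.05))
# tray
m=((p.min(-1)>170)).astype(np.uint8);m[:,:215]=0;m[:,290:]=0;m[:165]=0;m[250:]=0
cn,_=cv2.findContours(m,cv2.RETR_EXTERNAL,cv2.CHAIN_APPROX_SIMPLE)
q=max(cn,key=cv2.contourArea);b=cv2.boxPoints(cv2.minAreaRect(q));print("tray box",b.tolist());W=rayz("top",b,0.004);print(np.round(W,3),W.mean(0))
print([np.round(np.linalg.norm(W[i]-W[(i+1)%4]),3) for i in range(4)])
# balls
m=cv2.inRange(hsv,(8,90,110),(22,255,255));m[:,:310]=0;m[:, 380:]=0;m[:170]=0;m[235:]=0
n,l,st,ce=cv2.connectedComponentsWithStats(m)
for k in range(1,n):
    if st[k,4]>15: print("ball",st[k],ce[k],rayz("top",ce[k],.03))
# basket rim corners from crop2 -> (310+x/10,160+y/10)
for nm,(x,y),zz in[("FL",(160,212),.058),("FR",(318,152),.058),("RL",(322,580),.058),("RR",(508,498),.058),("sillL?",(185,215),.008),]:
    print(nm,np.round(rayz("top",(310+x/10-.5,160+y/10-.5),zz),4))
# handle
for x,y in [(290,395),(540,345),(335,440),(555,350),(445,315)]:
    u,v=int(310+x/10),int(160+y/10);print(u,v,np.round(P[v,u],3))
hm=np.zeros(d.shape,bool);hm[186:208,332:368]=1;hm&=(z>.1)
print("handle pts",hm.sum(),P[hm].mean(0),P[hm].min(0),P[hm].max(0))
```

```text
[(np.float64(0.0), np.int64(320)), (np.float64(0.006), np.int64(25)), (np.float64(0.012), np.int64(97)), (np.float64(0.018), np.int64(16)), (np.float64(0.024), np.int64(19)), (np.float64(0.03), np.int64(19)), (np.float64(0.036), np.int64(11)), (np.float64(0.042), np.int64(13)), (np.float64(0.048), np.int64(14)), (np.float64(0.054), np.int64(18)), (np.float64(0.06), np.int64(11)), (np.float64(0.066), np.int64(18)), (np.float64(0.072), np.int64(10)), (np.float64(0.096), np.int64(13)), (np.float64(0.102), np.int64(22)), (np.float64(0.108), np.int64(19)), (np.float64(0.114), np.int64(36)), (np.float64(0.12), np.int64(690)), (np.float64(0.126), np.int64(428)), (np.float64(0.132), np.int64(15)), (np.float64(0.138), np.int64(15)), (np.float64(0.144), np.int64(15)), (np.float64(0.15), np.int64(14)), (np.float64(0.156), np.int64(21)), (np.float64(0.162), np.int64(42)), (np.float64(0.168), np.int64(93)), (np.float64(0.174), np.int64(38))]
deck med z 0.12540627952668365 cent [0.49121185 0.25913567] 1186
circ (0.4943702518939972, 0.2628172039985657) 0.06280377507209778
[168 193   5  10  14] [169
[... 603 characters left out ...]
[333.84269663 187.07865169] [[ 0.56117312 -0.25154394  0.03      ]]
ball [338 191  11   8  58] [342.56896552 194.48275862] [[ 0.53663024 -0.27774596  0.03      ]]
ball [339 206  10   9  56] [344.16071429 210.23214286] [[ 0.48605483 -0.27933453  0.03      ]]
FL [[ 0.5759 -0.2202  0.058 ]]
FR [[ 0.5943 -0.2708  0.058 ]]
RL [[ 0.4596 -0.263   0.058 ]]
RR [[ 0.4839 -0.3218  0.058 ]]
sillL? [[ 0.5866 -0.2389  0.008 ]]
339 199 [ 0.521 -0.264  0.038]
364 194 [ 0.515 -0.31   0.143]
343 204 [ 0.488 -0.249  0.14 ]
365 195 [ 0.54  -0.359 -0.002]
354 191 [ 0.554 -0.324 -0.002]
handle pts 177 [ 0.50615769 -0.27476603  0.13096594] [ 0.48546434 -0.31204059  0.10461273] [ 0.53013702 -0.24007373  0.14328567]
```

Emit:
step_arm([
  {"x": 3.8, "y": -2.2, "z": 0, "twist": 4},
  {"x": 7.6, "y": -4.4, "z": 0, "twist": 8},
  {"x": 11.4, "y": -6.6, "z": 0, "twist": 12},
  {"x": 15.2, "y": -8.8, "z": 0, "twist": 16},
  {"x": 19, "y": -11, "z": 0, "twist": 20},
  {"x": 22.8, "y": -13.3, "z": 0, "twist": 24},
  {"x": 26.6, "y": -15.6, "z": 0, "twist": 28},
  {"x": 30.4, "y": -17.8, "z": 0, "twist": 32},
  {"x": 34.2, "y": -20.1, "z": 0, "twist": 36},
  {"x": 38.1, "y": -22.4, "z": 0, "twist": 38.2},
])

```text
$.series[0]: bad value
```

Run:
```python
from h import *
state()
```

```text
t 0.1 tcp [0.1142 0.4862 0.2305] x [-0.    -0.002 -1.   ] z [ 0.229  0.973 -0.002] yawz 76.8 F [-0.1  0.4 -1. ] w 0.0852 q [1.34  0.241 0.004 1.335 0.    1.571]
```

Each row apparently needs jaw too.

Emit:
step_arm([
  {"x": 3.8, "y": -2.2, "z": 0, "twist": 4, "jaw": 8.5},
  {"x": 7.6, "y": -4.4, "z": 0, "twist": 8, "jaw": 8.5},
  {"x": 11.4, "y": -6.6, "z": 0, "twist": 12, "jaw": 8.5},
  {"x": 15.2, "y": -8.8, "z": 0, "twist": 16, "jaw": 8.5},
  {"x": 19, "y": -11, "z": 0, "twist": 20, "jaw": 8.5},
  {"x": 22.8, "y": -13.3, "z": 0, "twist": 24, "jaw": 8.5},
  {"x": 26.6, "y": -15.6, "z": 0, "twist": 28, "jaw": 8.5},
  {"x": 30.4, "y": -17.8, "z": 0, "twist": 32, "jaw": 8.5},
  {"x": 34.2, "y": -20.1, "z": 0, "twist": 36, "jaw": 8.5},
  {"x": 38.1, "y": -22.4, "z": 0, "twist": 38.2, "jaw": 8.5},
])

```text
clock: 0.93
eef_pos: [0.4746, 0.2736, 0.2301]
tool_rot: [0.597, -0.38, -0.596, -0.379]
ft_force: [0.2, 0.9, 1.0]
grip_width: 0.085
```

Run:
```python
from h import *
state()
```

```text
t 0.93 tcp [0.4746 0.2736 0.2301] x [ 0.    -0.002 -1.   ] z [-0.425  0.905 -0.002] yawz 115.1 F [0.2 0.9 1. ] w 0.085 q [ 0.524  0.337  0.134  1.368 -0.002  0.085]
```

Emit:
step_arm([
  {"x": 2.0, "y": -1.1, "z": 0, "twist": 0, "jaw": 8.5},
  {"x": 2.0, "y": -1.1, "z": -2, "twist": 0, "jaw": 8.5},
  {"x": 2.0, "y": -1.1, "z": -4, "twist": 0, "jaw": 8.5},
  {"x": 2.0, "y": -1.1, "z": -4, "twist": 0, "jaw": 8.5},
  {"x": 2.0, "y": -1.1, "z": -4, "twist": 0, "jaw": 8.5},
])

```text
clock: 1.35
eef_pos: [0.4935, 0.2618, 0.1886]
tool_rot: [-0.596, 0.381, 0.597, 0.377]
ft_force: [0.2, 0.5, -0.1]
grip_width: 0.085
```

Run:
```python
from h import *
state()
p,d=grab("top",1);crop(p,(130,155,240,240),7,"d1.png")
p,d=grab("scene",1);crop(p,(280,130,380,260),5,"d2.png")
```

```text
t 1.35 tcp [0.4935 0.2618 0.1886] x [-0.004 -0.004 -1.   ] z [-0.424  0.905 -0.002] yawz 115.1 F [ 0.2  0.5 -0.1] w 0.085 q [ 0.489  0.381  0.089  1.284 -0.002  0.05 ]
```

View pics/d1.png

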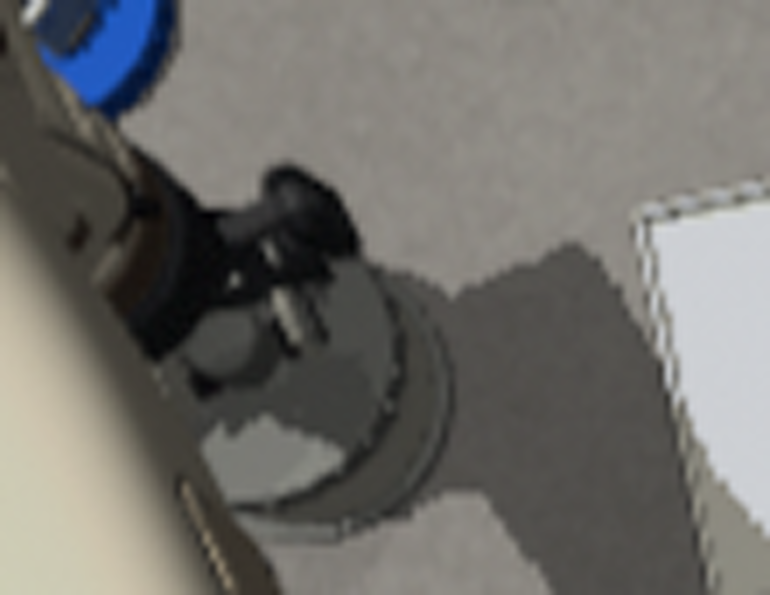

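View pics/d2.png

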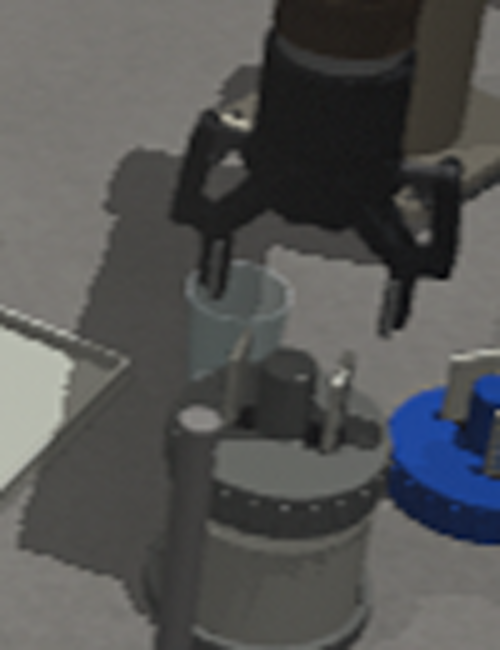

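Emit:
step_arm([
  {"x": 0.15, "y": 0.05, "z": -2, "twist": 0, "jaw": 8.5},
  {"x": 0.15, "y": 0.05, "z": -4, "twist": 0, "jaw": 8.5},
  {"x": 0.15, "y": 0.05, "z": -5.2, "twist": 0, "jaw": 8.5},
  {"x": 0.15, "y": 0.05, "z": -5.2, "twist": 0, "jaw": 8.5},
  {"x": 0.15, "y": 0.05, "z": -5.2, "twist": 0, "jaw": 7},
  {"x": 0.15, "y": 0.05, "z": -5.2, "twist": 0, "jaw": 5},
  {"x": 0.15, "y": 0.05, "z": -5.2, "twist": 0, "jaw": 3.5},
  {"x": 0.15, "y": 0.05, "z": -5.2, "twist": 0, "jaw": 3.5},
  {"x": 0.15, "y": 0.05, "z": -5.2, "twist": 0, "jaw": 3.5},
  {"x": 0.15, "y": 0.05, "z": -5.2, "twist": 0, "jaw": 3.5},
])

```text
clock: 2.28
eef_pos: [0.4982, 0.2646, 0.1434]
tool_rot: [0.599, -0.377, -0.595, -0.381]
ft_force: [-1.7, -1.5, 11.3]
grip_width: 0.041
```

Run:
```python
from h import *
state()
p,d=grab("scene",2);crop(p,(280,130,380,260),5,"d3.png")
```

```text
t 2.28 tcp [0.4982 0.2646 0.1434] x [ 0.007  0.002 -1.   ] z [-0.425  0.905 -0.001] yawz 115.2 F [-1.7 -1.5 11.3] w 0.041 q [ 0.489  0.412  0.013  1.165 -0.002  0.05 ]
```

View pics/d3.png

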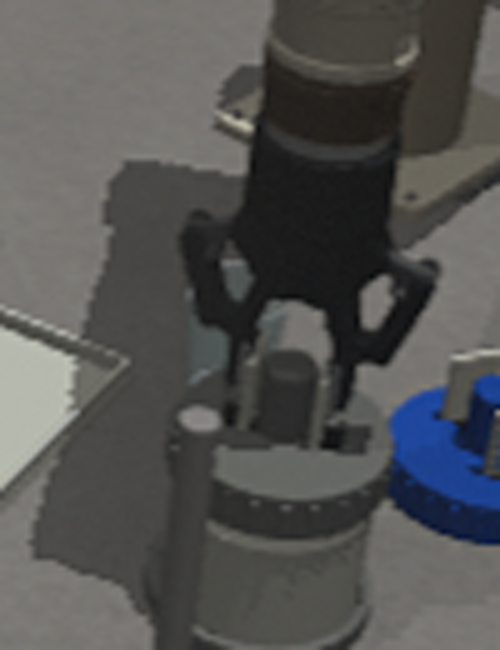

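Emit:
step_arm([
  {"x": -0.2, "y": -0.2, "z": 0.1, "twist": 0, "jaw": 3.5},
  {"x": -0.2, "y": -0.2, "z": 0.1, "twist": 5, "jaw": 3.5},
  {"x": -0.2, "y": -0.2, "z": 0.1, "twist": 11, "jaw": 3.5},
  {"x": -0.2, "y": -0.2, "z": 0.1, "twist": 17, "jaw": 3.5},
  {"x": -0.2, "y": -0.2, "z": 0.1, "twist": 23, "jaw": 3.5},
  {"x": -0.2, "y": -0.2, "z": 0.1, "twist": 29, "jaw": 3.5},
  {"x": -0.2, "y": -0.2, "z": 0.1, "twist": 35, "jaw": 3.5},
  {"x": -0.2, "y": -0.2, "z": 0.1, "twist": 41, "jaw": 3.5},
  {"x": -0.2, "y": -0.2, "z": 0.1, "twist": 47, "jaw": 3.5},
  {"x": -0.2, "y": -0.2, "z": 0.1, "twist": 53, "jaw": 3.5},
])

```text
clock: 3.17
eef_pos: [0.4964, 0.2627, 0.1451]
tool_rot: [0.704, -0.068, -0.703, -0.074]
ft_force: [-0.4, -0.7, -2.0]
grip_width: 0.0401
```

Run:
```python
from h import *
state()
p,d=grab("scene",3);crop(p,(280,130,380,260),5,"d4.png")
```

```text
t 3.17 tcp [0.4964 0.2627 0.1451] x [ 0.003  0.007 -1.   ] z [-0.98   0.2   -0.002] yawz 168.5 F [-0.4 -0.7 -2. ] w 0.0401 q [ 0.484  0.406  0.009  1.167  0.005 -0.885]
```

View pics/d4.png

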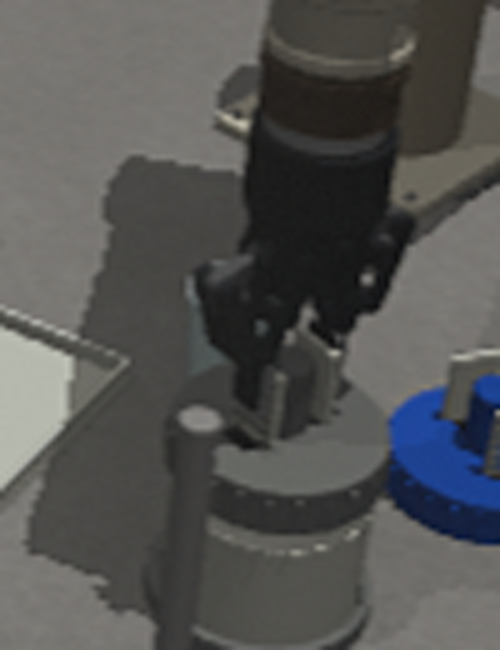

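Emit:
step_arm([
  {"x": 0, "y": 0, "z": 0, "twist": 5, "jaw": 3.5},
  {"x": 0, "y": 0, "z": 1, "twist": 5, "jaw": 3.5},
  {"x": 0, "y": 0, "z": 2, "twist": 5, "jaw": 3.5},
  {"x": 0, "y": 0, "z": 4, "twist": 5, "jaw": 3.5},
  {"x": 0, "y": 0, "z": 6, "twist": 5, "jaw": 3.5},
  {"x": 0, "y": 0, "z": 8, "twist": 5, "jaw": 3.5},
  {"x": 0, "y": 0, "z": 8, "twist": 5, "jaw": 3.5},
  {"x": 0, "y": 0, "z": 8, "twist": 5, "jaw": 3.5},
])

```text
clock: 3.88
eef_pos: [0.4975, 0.2633, 0.2272]
tool_rot: [0.708, -0.036, -0.704, -0.043]
ft_force: [0.5, -0.3, -2.5]
grip_width: 0.0394
```

Run:
```python
from h import *
state()
p,d=grab("scene",4);crop(p,(280,100,380,260),4.5,"d5.png")
```

```text
t 3.88 tcp [0.4975 0.2633 0.2272] x [ 0.007  0.01  -1.   ] z [-0.994  0.112 -0.006] yawz 173.5 F [ 0.5 -0.3 -2.5] w 0.0394 q [ 0.484  0.359  0.158  1.359  0.005 -0.974]
```

View pics/d5.png

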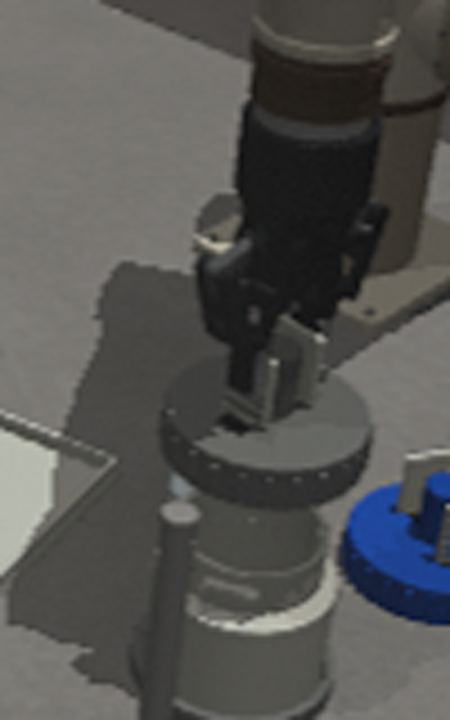

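Emit:
step_arm([
  {"x": 0, "y": -3, "z": 0, "twist": 0, "jaw": 3.5},
  {"x": 0.1, "y": -7, "z": 0, "twist": 0, "jaw": 3.5},
  {"x": 0.2, "y": -11, "z": 0, "twist": 0, "jaw": 3.5},
  {"x": 0.3, "y": -15, "z": 0, "twist": 0, "jaw": 3.5},
  {"x": 0.3, "y": -19, "z": 0, "twist": 0, "jaw": 3.5},
  {"x": 0.3, "y": -22, "z": -1, "twist": 0, "jaw": 3.5},
  {"x": 0.3, "y": -25.1, "z": -3, "twist": 0, "jaw": 3.5},
  {"x": 0.3, "y": -25.1, "z": -6, "twist": 0, "jaw": 3.5},
  {"x": 0.3, "y": -25.1, "z": -9, "twist": 0, "jaw": 3.5},
  {"x": 0.3, "y": -25.1, "z": -12, "twist": 0, "jaw": 3.5},
])

```text
clock: 4.77
eef_pos: [0.4983, 0.0108, 0.1031]
tool_rot: [0.707, -0.038, -0.705, -0.044]
ft_force: [-0.5, -0.2, -2.7]
grip_width: 0.0399
```

Run:
```python
from h import *
state()
p,d=grab("scene",5);crop(p,(210,100,340,250),4.5,"d6.png")
```

```text
t 4.77 tcp [0.4983 0.0108 0.1031] x [ 0.002  0.008 -1.   ] z [-0.993  0.115 -0.001] yawz 173.4 F [-0.5 -0.2 -2.7] w 0.0399 q [ 0.016  0.331 -0.223  1.014  0.008 -1.439]
```

View pics/d6.png

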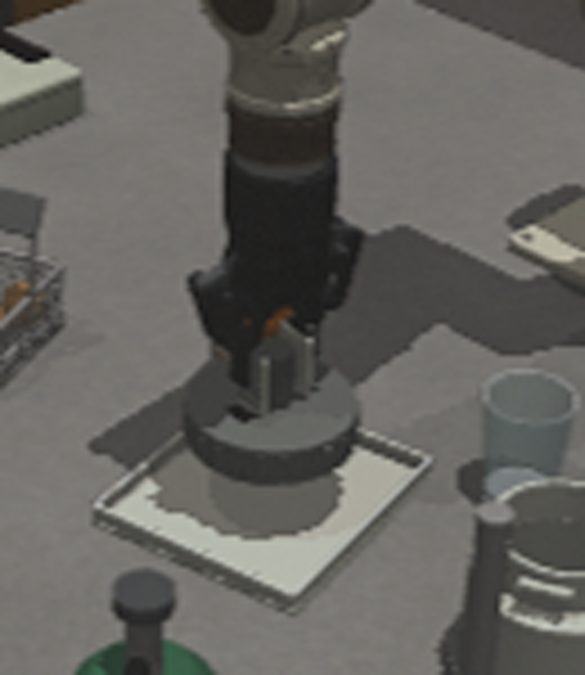

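Emit:
step_arm([
  {"x": 0.2, "y": 0.1, "z": -2, "twist": 0, "jaw": 3.5},
  {"x": 0.2, "y": 0.1, "z": -3.5, "twist": 0, "jaw": 3.5},
  {"x": 0.2, "y": 0.1, "z": -4.2, "twist": 0, "jaw": 3.5},
  {"x": 0.2, "y": 0.1, "z": -4.6, "twist": 0, "jaw": 3.5},
  {"x": 0.2, "y": 0.1, "z": -4.9, "twist": 0, "jaw": 3.5},
  {"x": 0.2, "y": 0.1, "z": -5.1, "twist": 0, "jaw": 3.5},
  {"x": 0.2, "y": 0.1, "z": -5.1, "twist": 0, "jaw": 3.5},
])

```text
clock: 5.4
eef_pos: [0.4926, 0.0122, 0.0515]
tool_rot: [-0.701, 0.038, 0.71, 0.043]
ft_force: [-21.4, -0.5, 42.3]
grip_width: 0.0399
```

Emit:
step_arm([
  {"x": 0.3, "y": 0, "z": 0.2, "twist": 0, "jaw": 3.5},
  {"x": 0.3, "y": 0, "z": 0.2, "twist": 0, "jaw": 3.5},
])

```text
clock: 5.57
eef_pos: [0.4974, 0.0124, 0.0565]
tool_rot: [-0.703, 0.038, 0.709, 0.043]
ft_force: [0.7, 0.1, -1.7]
grip_width: 0.0398
```

Run:
```python
from h import *
state()
p,d=grab("scene",6);crop(p,(210,100,340,250),4.5,"d7.png")
```

```text
t 5.57 tcp [0.4974 0.0124 0.0565] x [-0.007  0.008 -1.   ] z [-0.993  0.115  0.008] yawz 173.4 F [ 0.7  0.1 -1.7] w 0.0398 q [ 0.02   0.39  -0.276  0.912  0.008 -1.436]
```

View pics/d7.png

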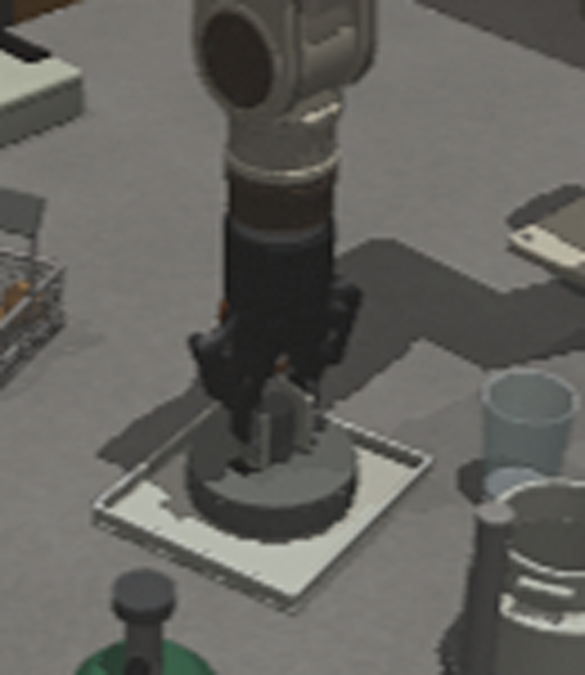

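Emit:
step_arm([
  {"x": 0, "y": 0, "z": -0.25, "twist": 0, "jaw": 3.5},
  {"x": 0, "y": 0, "z": -0.25, "twist": 0, "jaw": 5},
  {"x": 0, "y": 0, "z": -0.25, "twist": 0, "jaw": 7},
  {"x": 0, "y": 0, "z": -0.25, "twist": 0, "jaw": 8.5},
  {"x": 0, "y": 0, "z": -0.25, "twist": 0, "jaw": 8.5},
  {"x": 0, "y": 0, "z": -0.25, "twist": 0, "jaw": 8.5},
  {"x": 0, "y": 0, "z": 1, "twist": 0, "jaw": 8.5},
  {"x": 0, "y": 0, "z": 4, "twist": 0, "jaw": 8.5},
  {"x": 0, "y": 0, "z": 8, "twist": 0, "jaw": 8.5},
  {"x": 0, "y": 0, "z": 12, "twist": 0, "jaw": 8.5},
])

```text
clock: 6.45
eef_pos: [0.4961, 0.0123, 0.1758]
tool_rot: [-0.702, 0.038, 0.71, 0.043]
ft_force: [0.5, 0.7, 0.4]
grip_width: 0.085
```

Run:
```python
from h import *
state()
p,d=grab("scene",7);crop(p,(170,100,350,250),4.4,"d8.png")
```

```text
t 6.45 tcp [0.4961 0.0123 0.1758] x [-0.011  0.008 -1.   ] z [-0.993  0.115  0.012] yawz 173.4 F [0.5 0.7 0.4] w 0.085 q [ 0.02   0.273 -0.099  1.209  0.008 -1.436]
```

View pics/d8.png

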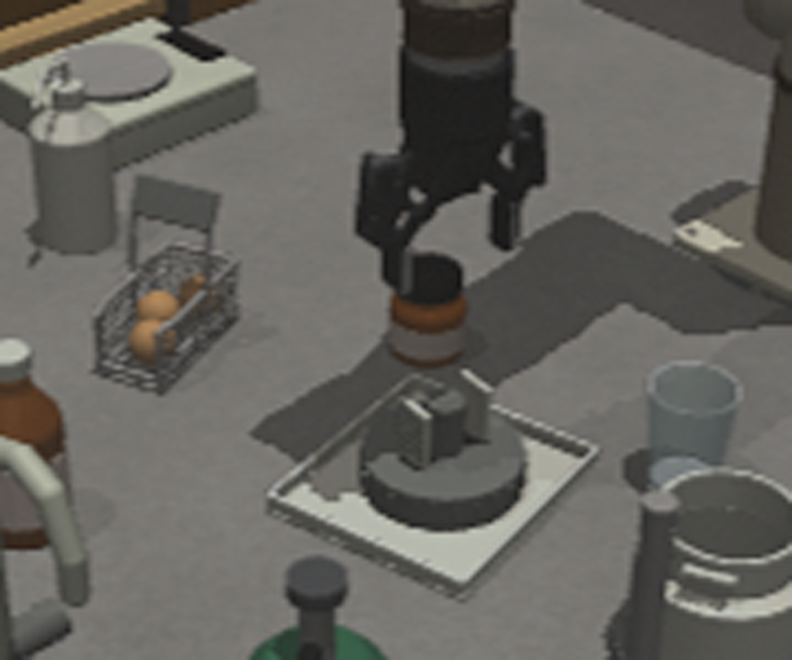

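Emit:
step_arm([
  {"x": 2, "y": 0, "z": 4, "twist": 0, "jaw": 8.5},
  {"x": 5, "y": 0, "z": 6, "twist": 0, "jaw": 8.5},
  {"x": 9, "y": 0, "z": 8, "twist": 0, "jaw": 8.5},
  {"x": 13, "y": 0, "z": 8, "twist": 0, "jaw": 8.5},
  {"x": 17, "y": 0, "z": 8, "twist": 0, "jaw": 8.5},
  {"x": 21, "y": 0, "z": 8, "twist": 0, "jaw": 8.5},
  {"x": 25, "y": 0, "z": 8, "twist": 0, "jaw": 8.5},
  {"x": 29, "y": 0, "z": 8, "twist": 0, "jaw": 8.5},
])

```text
clock: 7.17
eef_pos: [0.7605, 0.0124, 0.2637]
tool_rot: [0.709, -0.038, -0.703, -0.044]
ft_force: [2.2, 0.5, 1.0]
grip_width: 0.0848
```

Run:
```python
from h import *
state()
```

```text
t 7.17 tcp [0.7605 0.0124 0.2637] x [ 0.009  0.009 -1.   ] z [-0.993  0.115 -0.008] yawz 173.4 F [2.2 0.5 1. ] w 0.0848 q [ 0.013  0.89   1.173  1.845  0.008 -1.443]
```

Emit:
step_arm([
  {"x": 3, "y": 0, "z": 0, "twist": 0, "jaw": 8.5},
  {"x": 6, "y": 0, "z": 0, "twist": 0, "jaw": 8.5},
  {"x": 9, "y": 0, "z": 0, "twist": 0, "jaw": 8.5},
  {"x": 12, "y": 0, "z": 0, "twist": 0, "jaw": 8.5},
  {"x": 15, "y": 0, "z": 0, "twist": 0, "jaw": 8.5},
])

```text
clock: 7.58
eef_pos: [0.806, 0.0116, 0.227]
tool_rot: [0.724, -0.036, -0.687, -0.045]
ft_force: [0.0, 0.0, -0.2]
grip_width: 0.085
```

Run:
```python
from h import *
state()
```

```text
t 7.58 tcp [0.806  0.0116 0.227 ] x [ 0.053  0.009 -0.999] z [-0.992  0.115 -0.051] yawz 173.4 F [ 0.   0.  -0.2] w 0.085 q [ 0.011  0.987  1.275  1.806  0.008 -1.444]
```

Emit:
step_arm([
  {"x": 4, "y": 0, "z": 4, "twist": 0, "jaw": 8.5},
  {"x": 8, "y": 0, "z": 8, "twist": 0, "jaw": 8.5},
  {"x": 12, "y": 0, "z": 12, "twist": 0, "jaw": 8.5},
  {"x": 15, "y": 0, "z": 15, "twist": 0, "jaw": 8.5},
  {"x": 15, "y": 0, "z": 15, "twist": 0, "jaw": 8.5},
])

```text
clock: 8.0
eef_pos: [0.8009, 0.0106, 0.2723]
tool_rot: [0.739, -0.035, -0.671, -0.046]
ft_force: [-0.1, -0.2, -0.1]
grip_width: 0.085
```

Run:
```python
from h import *
state()
```

```text
t 8.0 tcp [0.8009 0.0106 0.2723] x [ 0.098  0.01  -0.995] z [-0.989  0.116 -0.096] yawz 173.3 F [-0.1 -0.2 -0.1] w 0.085 q [ 0.01   0.931  1.275  1.817  0.009 -1.445]
```

Emit:
step_arm([
  {"x": -4, "y": 0, "z": 2, "twist": -6, "jaw": 8.5},
  {"x": -6, "y": 0, "z": 2, "twist": -12, "jaw": 8.5},
  {"x": -6, "y": 0, "z": 2, "twist": -18, "jaw": 8.5},
  {"x": -6, "y": 0, "z": 2, "twist": -24, "jaw": 8.5},
  {"x": -6, "y": 0, "z": 2, "twist": -30, "jaw": 8.5},
  {"x": -6, "y": 0, "z": 2, "twist": -36, "jaw": 8.5},
  {"x": -6, "y": 0, "z": 2, "twist": -42, "jaw": 8.5},
  {"x": -6, "y": 0, "z": 2, "twist": -48, "jaw": 8.5},
  {"x": -6, "y": 0, "z": 2, "twist": -54, "jaw": 8.5},
  {"x": -6, "y": 0, "z": 2, "twist": -60, "jaw": 8.5},
])

```text
clock: 8.83
eef_pos: [0.7412, 0.0108, 0.2944]
tool_rot: [0.623, -0.401, -0.556, -0.377]
ft_force: [0.4, 0.1, -0.4]
grip_width: 0.0851
```

Emit:
step_arm([
  {"x": 0, "y": 0, "z": 0, "twist": -7, "jaw": 8.5},
  {"x": 0, "y": 0, "z": 0, "twist": -14, "jaw": 8.5},
  {"x": 0, "y": 0, "z": 0, "twist": -21, "jaw": 8.5},
  {"x": 0, "y": 0, "z": 0, "twist": -28, "jaw": 8.5},
  {"x": 0, "y": 0, "z": 0, "twist": -35, "jaw": 8.5},
  {"x": 0, "y": 0, "z": 0, "twist": -42, "jaw": 8.5},
  {"x": 0, "y": 0, "z": 0, "twist": -49, "jaw": 8.5},
  {"x": 0, "y": 0, "z": 0, "twist": -56, "jaw": 8.5},
  {"x": 0, "y": 0, "z": 0, "twist": -63, "jaw": 8.5},
])

```text
clock: 9.58
eef_pos: [0.7341, 0.0105, 0.2907]
tool_rot: [-0.321, 0.666, 0.274, 0.616]
ft_force: [-0.7, -0.2, 0.8]
grip_width: 0.0855
```

Emit:
step_arm([
  {"x": 0, "y": 0, "z": 0, "twist": -7, "jaw": 8.5},
  {"x": 0, "y": 0, "z": 0, "twist": -14, "jaw": 8.5},
  {"x": 0, "y": 0, "z": 0, "twist": -21, "jaw": 8.5},
  {"x": 0, "y": 0, "z": 0, "twist": -28, "jaw": 8.5},
  {"x": 0, "y": 0, "z": 0, "twist": -35, "jaw": 8.5},
  {"x": 0, "y": 0, "z": 0, "twist": -42, "jaw": 8.5},
  {"x": 0, "y": 0, "z": 0, "twist": -49, "jaw": 8.5},
  {"x": 0, "y": 0, "z": 0, "twist": -55, "jaw": 8.5},
  {"x": 0, "y": 0, "z": 0, "twist": -55, "jaw": 8.5},
])

```text
clock: 10.33
eef_pos: [0.7215, 0.0096, 0.2843]
tool_rot: [0.024, 0.733, -0.042, 0.678]
ft_force: [-1.0, -0.2, 0.0]
grip_width: 0.0852
```

Run:
```python
from h import *
state()
```

```text
t 10.33 tcp [0.7215 0.0096 0.2843] x [-0.079 -0.021 -0.997] z [ 0.993 -0.094 -0.077] yawz -5.4 F [-1.  -0.2  0. ] w 0.0852 q [ 0.022  0.914  1.275  2.012 -0.02   1.687]
```

Lean now points inward; push outward out of reach to cancel.

Emit:
step_arm([
  {"x": 4, "y": 0, "z": 2, "twist": 0, "jaw": 8.5},
  {"x": 8, "y": 0, "z": 4, "twist": 0, "jaw": 8.5},
  {"x": 12, "y": 0, "z": 6, "twist": 0, "jaw": 8.5},
  {"x": 16, "y": 0, "z": 8, "twist": 0, "jaw": 8.5},
  {"x": 16, "y": 0, "z": 8, "twist": 0, "jaw": 8.5},
])

```text
clock: 10.75
eef_pos: [0.7379, 0.0076, 0.282]
tool_rot: [0.024, 0.72, -0.041, 0.692]
ft_force: [0.6, 0.5, -0.1]
grip_width: 0.0846
```

Run:
```python
from h import *
state()
```

```text
t 10.75 tcp [0.7379 0.0076 0.282 ] x [-0.041 -0.021 -0.999] z [ 0.995 -0.093 -0.039] yawz -5.3 F [ 0.6  0.5 -0.1] w 0.0846 q [ 0.019  0.916  1.275  1.972 -0.02   1.682]
```

Emit:
step_arm([
  {"x": 4, "y": 0, "z": 2, "twist": 0, "jaw": 8.5},
  {"x": 8, "y": 0, "z": 4, "twist": 0, "jaw": 8.5},
  {"x": 12, "y": 0, "z": 6, "twist": 0, "jaw": 8.5},
  {"x": 16, "y": 0, "z": 8, "twist": 0, "jaw": 8.5},
  {"x": 16, "y": 0, "z": 8, "twist": 0, "jaw": 8.5},
])

```text
clock: 11.17
eef_pos: [0.7544, 0.0056, 0.2797]
tool_rot: [0.025, 0.707, -0.04, 0.706]
ft_force: [-0.7, -0.4, -0.2]
grip_width: 0.0849
```

Run:
```python
from h import *
state()
```

```text
t 11.17 tcp [0.7544 0.0056 0.2797] x [-0.003 -0.021 -1.   ] z [ 0.996 -0.092 -0.001] yawz -5.3 F [-0.7 -0.4 -0.2] w 0.0849 q [ 0.016  0.918  1.274  1.931 -0.021  1.678]
```

Emit:
step_arm([
  {"x": -3, "y": -3, "z": 0, "twist": 6, "jaw": 8.5},
  {"x": -5, "y": -6, "z": 0, "twist": 12, "jaw": 8.5},
  {"x": -8, "y": -9, "z": 0, "twist": 18, "jaw": 8.5},
  {"x": -10, "y": -12, "z": 0, "twist": 24, "jaw": 8.5},
  {"x": -13, "y": -15, "z": 0, "twist": 31, "jaw": 8.5},
  {"x": -15, "y": -18, "z": 0, "twist": 38, "jaw": 8.5},
  {"x": -18, "y": -21, "z": 0, "twist": 45, "jaw": 8.5},
  {"x": -20, "y": -24, "z": 0, "twist": 52, "jaw": 8.5},
  {"x": -22, "y": -26, "z": 0, "twist": 59, "jaw": 8.5},
  {"x": -24.4, "y": -28.2, "z": 0, "twist": 66, "jaw": 8.5},
])

```text
clock: 12.0
eef_pos: [0.509, -0.2776, 0.2797]
tool_rot: [-0.366, 0.606, 0.353, 0.612]
ft_force: [0.6, -0.1, 0.3]
grip_width: 0.085
```

Run:
```python
from h import *
state()
```

```text
t 12.0 tcp [ 0.509  -0.2776  0.2797] x [ 0.018 -0.011 -1.   ] z [ 0.484  0.875 -0.001] yawz 61.1 F [ 0.6 -0.1  0.3] w 0.085 q [-4.99e-01  3.74e-01  3.14e-01  1.49e+00 -1.00e-03  6.00e-03]
```

Emit:
step_arm([
  {"x": 0, "y": 0.1, "z": 0, "twist": 7, "jaw": 8.5},
  {"x": 0, "y": 0.1, "z": -1, "twist": 14, "jaw": 8.5},
  {"x": 0, "y": 0.1, "z": -3, "twist": 21, "jaw": 8.5},
  {"x": 0, "y": 0.1, "z": -5, "twist": 28, "jaw": 8.5},
  {"x": 0, "y": 0.1, "z": -7, "twist": 35, "jaw": 8.5},
  {"x": 0, "y": 0.1, "z": -9, "twist": 42, "jaw": 8.5},
  {"x": 0, "y": 0.1, "z": -11, "twist": 49, "jaw": 8.5},
  {"x": 0, "y": 0.1, "z": -11, "twist": 52, "jaw": 8.5},
  {"x": 0, "y": 0.1, "z": -11, "twist": 52, "jaw": 8.5},
])

```text
clock: 12.75
eef_pos: [0.5077, -0.276, 0.1679]
tool_rot: [0.593, -0.384, -0.587, -0.396]
ft_force: [0.4, 0.4, 1.2]
grip_width: 0.085
```

Run:
```python
from h import *
state()
p,d=grab("scene",8);crop(p,(160,60,270,210),4,"e1.png")
p,d=grab("top",8);crop(p,(290,130,410,240),6,"e2.png")
```

```text
t 12.75 tcp [ 0.5077 -0.276   0.1679] x [ 0.016  0.009 -1.   ] z [-0.392  0.92   0.002] yawz 113.1 F [0.4 0.4 1.2] w 0.085 q [-0.506  0.419  0.091  1.233  0.016 -0.909]
```

View pics/e1.png

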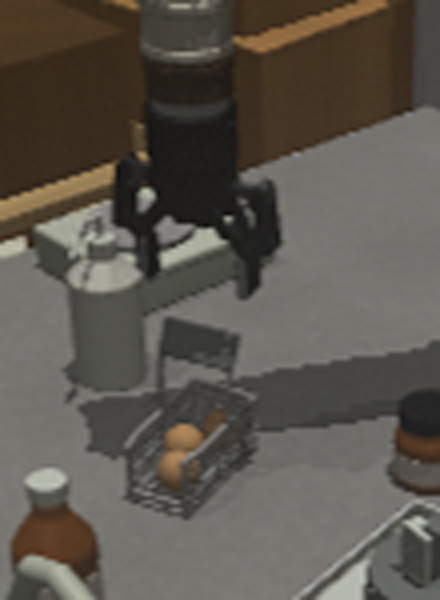

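View pics/e2.png

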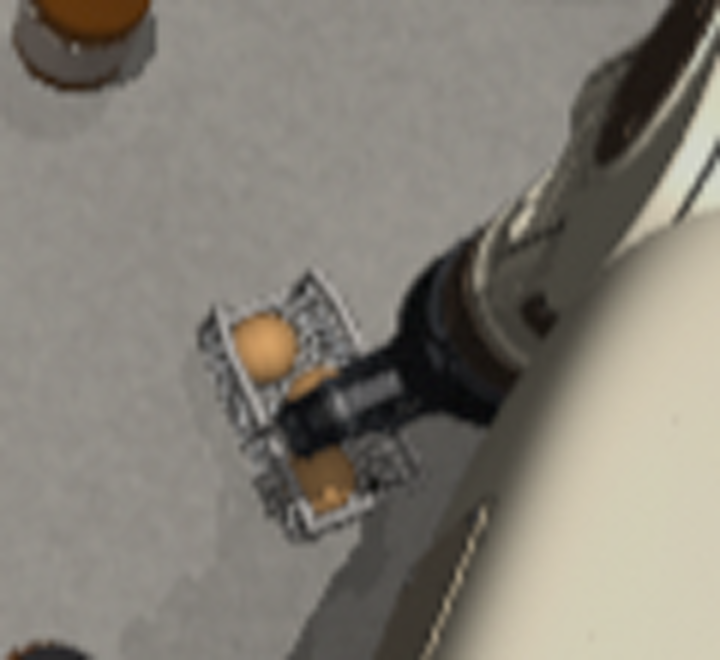

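Run:
```python
from h import *
a=np.radians(23);x=np.array([np.cos(a),np.sin(a),0]);y=np.array([-np.sin(a),np.cos(a),0])
for h in [(.510,-.276,.125)]:
  for s in(37,-37):
    for t in (17,-17):
      X=np.array(h)+y*s/1e3+x*(-t*.5)/1e3+np.array([0,0,t*.866/1e3])
      print(s,t,"scene",np.round((proj("scene",X)-(160,60))*4),"c4",np.round((proj("scene",X)-(180,130))*9),"top c2",np.round((proj("top",X)-(310,160))*10))
```

```text
37 17 scene [240. 331.] c4 [361. 115.] top c2 [318. 440.]
37 -17 scene [232. 370.] c4 [343. 202.] top c2 [267. 405.]
-37 17 scene [165. 314.] c4 [191.  77.] top c2 [549. 336.]
-37 -17 scene [157. 352.] c4 [174. 162.] top c2 [491. 304.]
```

```bash
python3 - <<'E'
from h import *
a=np.radians(23);y=np.array([-np.sin(a),np.cos(a),0])
for z in(.168,.181):
  for s in(47,-47):
      print(z,s,np.round((proj("scene",np.array([.508,-.276,z])+y*s/1e3)-(160,60)+.5)*4))
E
python3 - <<'E'
import cv2
p=cv2.imread("pics/e1.png");cv2.imwrite("pics/e3.png",cv2.resize(p[130:400,90:300],None,fx=2.2,fy=2.2,interpolation=2))
E
```

```text
0.168 47 [249. 310.]
0.168 -47 [152. 288.]
0.181 47 [249. 297.]
0.181 -47 [151. 275.]
```

View pics/e3.png

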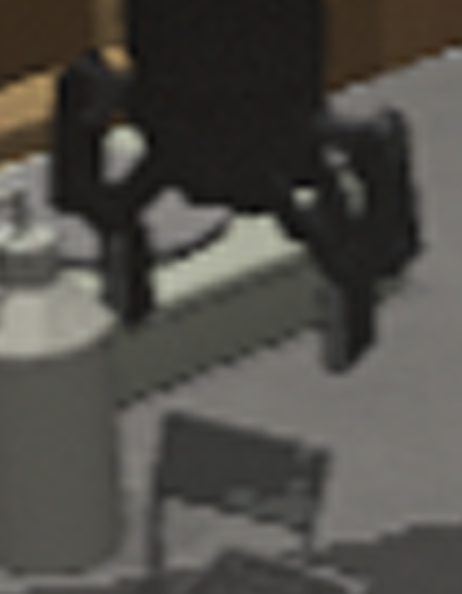

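Emit:
step_arm([
  {"x": 0.2, "y": 0, "z": -1, "twist": 0, "jaw": 8.54},
  {"x": 0.2, "y": 0, "z": -3, "twist": 0, "jaw": 8.54},
  {"x": 0.2, "y": 0, "z": -5, "twist": 0, "jaw": 8.54},
  {"x": 0.2, "y": 0, "z": -6.5, "twist": 0, "jaw": 8.54},
  {"x": 0.2, "y": 0, "z": -7.2, "twist": 0, "jaw": 8.54},
  {"x": 0.2, "y": 0, "z": -7.2, "twist": 0, "jaw": 8.54},
])

```text
clock: 13.35
eef_pos: [0.5102, -0.276, 0.0962]
tool_rot: [0.593, -0.385, -0.586, -0.396]
ft_force: [-0.6, 1.0, 0.7]
grip_width: 0.0854
```

Run:
```python
from h import *
state()
p,d=grab("scene",9);crop(p,(170,90,260,210),5,"e4.png")
```

```text
t 13.35 tcp [ 0.5102 -0.276   0.0962] x [ 0.017  0.009 -1.   ] z [-0.39   0.921  0.001] yawz 112.9 F [-0.6  1.   0.7] w 0.0854 q [-0.504  0.478 -0.014  1.068  0.016 -0.905]
```

View pics/e4.png

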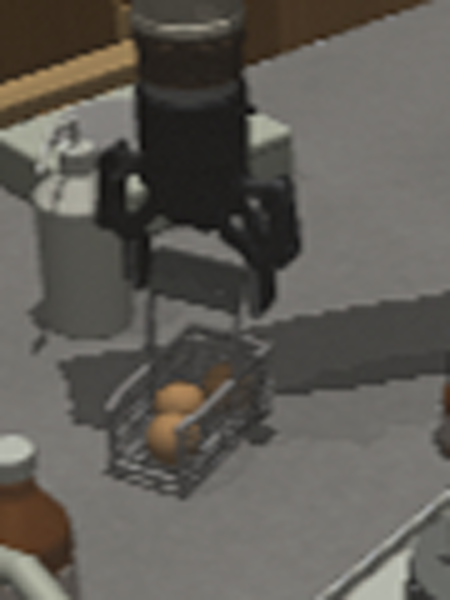

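Fingers bracket the handle ends, no contact. Close and lift a little.

Emit:
step_arm([
  {"x": 0, "y": 0, "z": 0, "twist": 0, "jaw": 7.8},
  {"x": 0, "y": 0, "z": 0, "twist": 0, "jaw": 7},
  {"x": 0, "y": 0, "z": 0, "twist": 0, "jaw": 6.5},
  {"x": 0, "y": 0, "z": 0, "twist": 0, "jaw": 6},
  {"x": 0, "y": 0, "z": 0, "twist": 0, "jaw": 6},
  {"x": 0, "y": 0, "z": 0, "twist": 0, "jaw": 6},
])

```text
clock: 13.9
eef_pos: [0.5121, -0.2771, 0.0993]
tool_rot: [0.595, -0.384, -0.584, -0.397]
ft_force: [-0.4, -0.0, 6.4]
grip_width: 0.0733
```

Emit:
step_arm([
  {"x": 0, "y": 0, "z": 0.7, "twist": 0, "jaw": 6},
  {"x": 0, "y": 0, "z": 1.5, "twist": 0, "jaw": 6},
  {"x": 0, "y": 0, "z": 2.5, "twist": 0, "jaw": 6},
  {"x": 0, "y": 0, "z": 2.5, "twist": 0, "jaw": 6},
])

```text
clock: 14.23
eef_pos: [0.5132, -0.2777, 0.1266]
tool_rot: [0.596, -0.384, -0.583, -0.397]
ft_force: [0.9, 0.1, -2.1]
grip_width: 0.0728
```

Run:
```python
from h import *
state()
p,d=grab("scene",10);crop(p,(170,90,260,210),5,"e5.png")
```

```text
t 14.23 tcp [ 0.5132 -0.2777  0.1266] x [ 0.025  0.004 -1.   ] z [-0.39   0.921 -0.006] yawz 112.9 F [ 0.9  0.1 -2.1] w 0.0728 q [-0.504  0.451  0.029  1.128  0.016 -0.905]
```

View pics/e5.png

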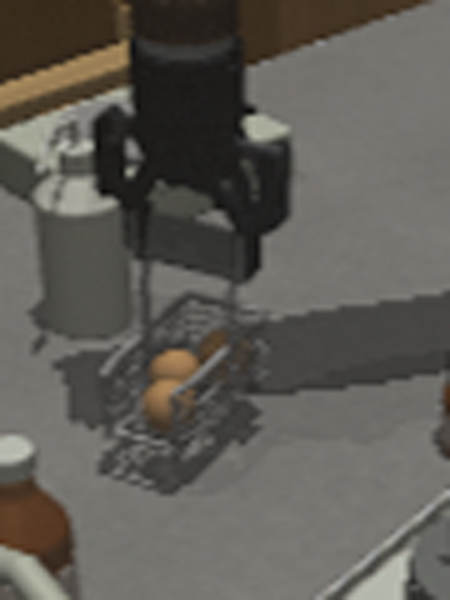

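Emit:
step_arm([
  {"x": 0, "y": 0, "z": 1, "twist": 0, "jaw": 6},
  {"x": 0, "y": 0, "z": 3, "twist": 0, "jaw": 6},
  {"x": 0, "y": 0, "z": 5.5, "twist": 0, "jaw": 6},
  {"x": 0, "y": 0.5, "z": 8, "twist": 0, "jaw": 6},
  {"x": -0.5, "y": 1.5, "z": 10.5, "twist": 0, "jaw": 6},
  {"x": -1, "y": 3, "z": 12.5, "twist": 0, "jaw": 6},
  {"x": -2, "y": 5.5, "z": 13.5, "twist": 0, "jaw": 6},
  {"x": -3, "y": 8.5, "z": 14, "twist": 0, "jaw": 6},
  {"x": -4, "y": 11.5, "z": 14, "twist": 0, "jaw": 6},
  {"x": -5, "y": 14.5, "z": 14, "twist": 0, "jaw": 6},
])

```text
clock: 15.12
eef_pos: [0.4624, -0.1316, 0.2666]
tool_rot: [0.596, -0.384, -0.583, -0.397]
ft_force: [0.1, 0.5, -2.8]
grip_width: 0.0729
```

Emit:
step_arm([
  {"x": -1, "y": 3.5, "z": 0, "twist": 0, "jaw": 6},
  {"x": -2, "y": 7, "z": 0, "twist": 0, "jaw": 6},
  {"x": -3, "y": 10.5, "z": 0, "twist": 0, "jaw": 6},
  {"x": -4, "y": 14, "z": 0, "twist": 0, "jaw": 6},
  {"x": -5, "y": 17.5, "z": 0, "twist": 0, "jaw": 6},
  {"x": -6, "y": 21, "z": 0, "twist": 0, "jaw": 6},
  {"x": -7, "y": 24.5, "z": 0, "twist": 0, "jaw": 6},
  {"x": -8, "y": 27.5, "z": 0, "twist": 0, "jaw": 6},
  {"x": -9, "y": 30, "z": 0, "twist": 0, "jaw": 6},
  {"x": -9.5, "y": 31.5, "z": 0, "twist": 0, "jaw": 6},
])

```text
clock: 15.95
eef_pos: [0.3658, 0.1856, 0.2671]
tool_rot: [0.596, -0.383, -0.583, -0.396]
ft_force: [-0.8, -0.2, -3.0]
grip_width: 0.0729
```

Run:
```python
from h import *
state()
p,d=grab("scene",11);crop(p,(250,60,370,230),4.,"f1.png")
```

```text
t 15.95 tcp [0.3658 0.1856 0.2671] x [ 0.025  0.005 -1.   ] z [-0.392  0.92  -0.005] yawz 113.1 F [-0.8 -0.2 -3. ] w 0.0729 q [ 0.475  0.027 -0.152  1.367 -0.007  0.072]
```

View pics/f1.png

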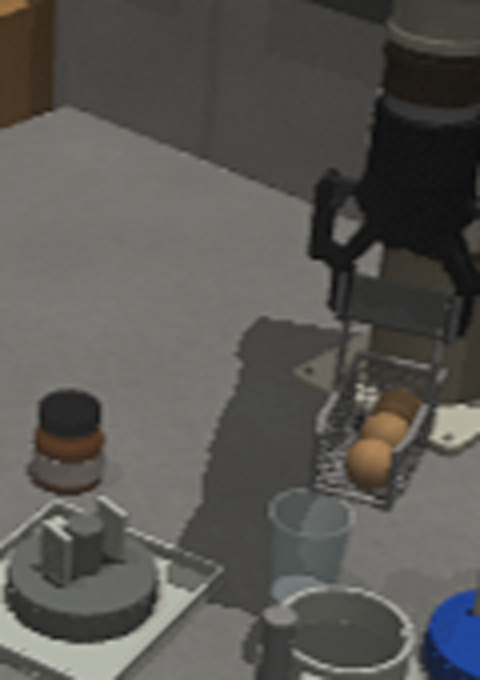

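Run:
```python
from h import *
p,d=load("scene",11);crop(p,(300,180,380,270),8,"f2.png")
c=np.array([.495,.2625,.12])
print((proj("scene",c)-(300,180)+.5)*8)
for a in range(0,360,45):
    print(a,np.round((proj("scene",c+.048*np.array([np.cos(np.radians(a)),np.sin(np.radians(a)),0]))-(300,180)+.5)*8))
```

```text
[291.07087759 291.55082853]
0 [204. 352.]
45 [310. 381.]
90 [404. 356.]
135 [429. 295.]
180 [374. 234.]
225 [274. 208.]
270 [183. 230.]
315 [153. 288.]
```

View pics/f2.png

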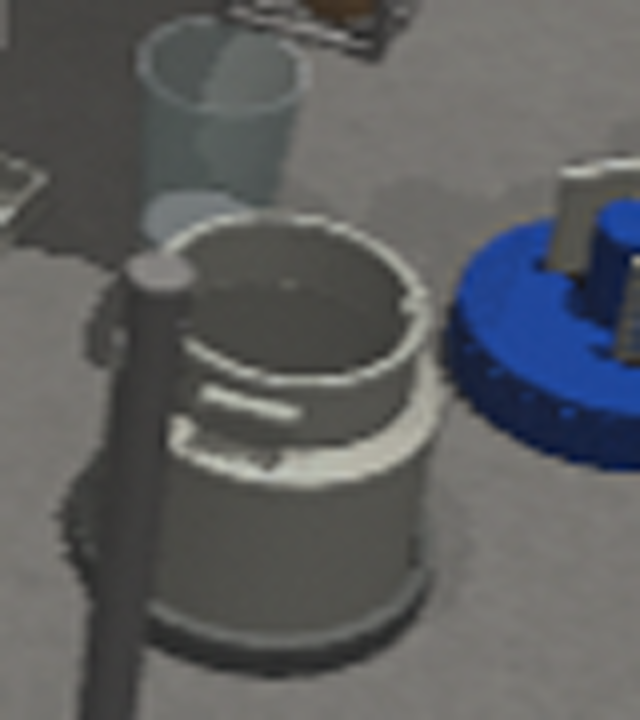

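Emit:
step_arm([
  {"x": -0.2, "y": 0.7, "z": -0.5, "twist": 0, "jaw": 6},
  {"x": -0.4, "y": 1.5, "z": -2, "twist": 0, "jaw": 6},
  {"x": -0.4, "y": 2, "z": -4, "twist": 0, "jaw": 6},
  {"x": -0.4, "y": 2, "z": -5.5, "twist": 0, "jaw": 6},
  {"x": -0.4, "y": 2, "z": -6.2, "twist": 0, "jaw": 6},
  {"x": -0.4, "y": 2, "z": -6.2, "twist": 0, "jaw": 6},
])

```text
clock: 16.5
eef_pos: [0.3603, 0.2064, 0.2037]
tool_rot: [0.595, -0.384, -0.585, -0.395]
ft_force: [-0.4, 0.5, -2.4]
grip_width: 0.0727
```

Run:
```python
from h import *
state()
p,d=grab("scene",12);crop(p,(270,80,390,250),4.,"f3.png")
```

```text
t 16.5 tcp [0.3603 0.2064 0.2037] x [ 0.021  0.006 -1.   ] z [-0.393  0.919 -0.003] yawz 113.2 F [-0.4  0.5 -2.4] w 0.0727 q [ 0.524  0.072 -0.272  1.206 -0.006  0.12 ]
```

View pics/f3.png

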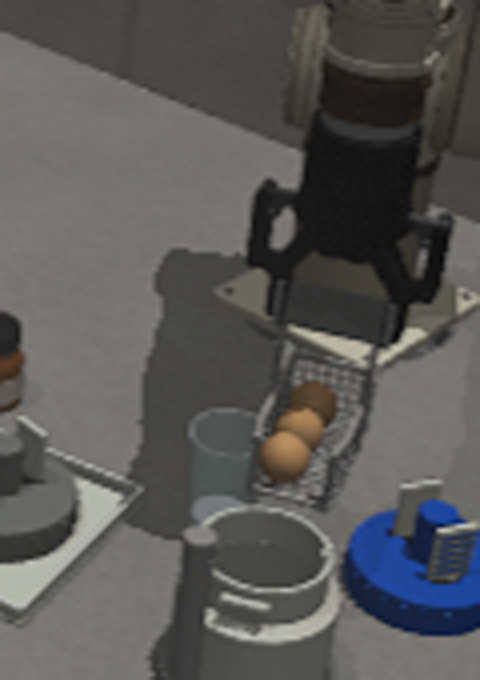

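Emit:
step_arm([
  {"x": 0.4, "y": 0.2, "z": 0, "twist": 0, "jaw": 6},
  {"x": 0.9, "y": 0.4, "z": 0, "twist": 0, "jaw": 6},
  {"x": 1.5, "y": 0.6, "z": 0, "twist": 0, "jaw": 6},
  {"x": 2.0, "y": 0.8, "z": 0.2, "twist": 0, "jaw": 6},
  {"x": 2.5, "y": 1.1, "z": 0.5, "twist": 0, "jaw": 6},
  {"x": 3.1, "y": 1.3, "z": 0.8, "twist": 0, "jaw": 6},
  {"x": 3.6, "y": 1.5, "z": 1.0, "twist": 0, "jaw": 6},
  {"x": 3.6, "y": 1.5, "z": 1.0, "twist": 0, "jaw": 6},
])

```text
clock: 17.22
eef_pos: [0.3958, 0.2209, 0.2146]
tool_rot: [0.595, -0.385, -0.586, -0.394]
ft_force: [-5.1, -3.1, -0.7]
grip_width: 0.0729
```

Run:
```python
from h import *
state()
p,d=grab("scene",13);crop(p,(270,80,390,250),4.,"f4.png")
```

```text
t 17.22 tcp [0.3958 0.2209 0.2146] x [ 0.018  0.004 -1.   ] z [-0.393  0.92  -0.003] yawz 113.1 F [-5.1 -3.1 -0.7] w 0.0729 q [ 0.513  0.143 -0.161  1.249 -0.005  0.109]
```

View pics/f4.png

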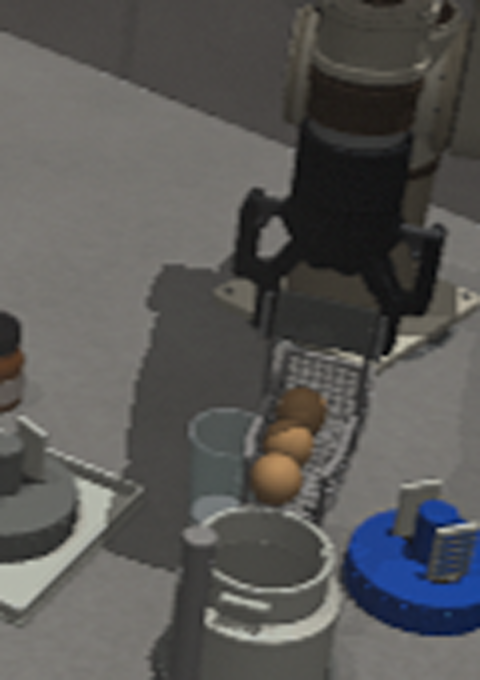

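Emit:
step_arm([
  {"x": 0.5, "y": 0.2, "z": 0.3, "twist": 0, "jaw": 6},
  {"x": 1.0, "y": 0.4, "z": 0.5, "twist": 0, "jaw": 6},
  {"x": 1.5, "y": 0.6, "z": 0.7, "twist": 0, "jaw": 6},
  {"x": 2.0, "y": 0.8, "z": 0.8, "twist": 0, "jaw": 6},
  {"x": 2.5, "y": 1.1, "z": 0.9, "twist": 0, "jaw": 6},
  {"x": 3.0, "y": 1.3, "z": 1.0, "twist": 0, "jaw": 6},
  {"x": 3.6, "y": 1.5, "z": 1.1, "twist": 0, "jaw": 6},
  {"x": 4.2, "y": 1.8, "z": 1.2, "twist": 0, "jaw": 6},
  {"x": 4.2, "y": 1.8, "z": 1.2, "twist": 0, "jaw": 6},
])

```text
clock: 18.02
eef_pos: [0.4367, 0.2383, 0.2262]
tool_rot: [0.594, -0.386, -0.586, -0.393]
ft_force: [-4.9, -2.8, 1.7]
grip_width: 0.0731
```

Run:
```python
from h import *
state()
p,d=grab("scene",14);crop(p,(270,80,390,250),4.,"f5.png")
```

```text
t 18.02 tcp [0.4367 0.2383 0.2262] x [ 0.014  0.002 -1.   ] z [-0.393  0.92  -0.003] yawz 113.1 F [-4.9 -2.8  1.7] w 0.0731 q [ 0.502  0.227 -0.026  1.304 -0.005  0.098]
```

View pics/f5.png

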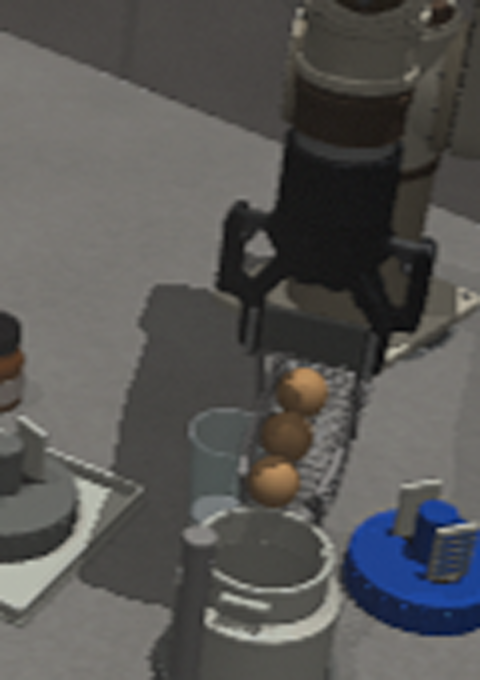

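Emit:
step_arm([
  {"x": 0.5, "y": 0.2, "z": 0, "twist": 0, "jaw": 6},
  {"x": 1.0, "y": 0.4, "z": 0, "twist": 0, "jaw": 6},
  {"x": 1.4, "y": 0.6, "z": 0, "twist": 0, "jaw": 6},
  {"x": 1.7, "y": 0.7, "z": 0, "twist": 0, "jaw": 6},
  {"x": 1.7, "y": 0.7, "z": 0, "twist": 0, "jaw": 6},
  {"x": 1.2, "y": 0.5, "z": 0.2, "twist": 0, "jaw": 6},
  {"x": 0.9, "y": 0.4, "z": 1, "twist": 0, "jaw": 6},
  {"x": 0.9, "y": 0.4, "z": 2, "twist": 0, "jaw": 6},
  {"x": 0.9, "y": 0.4, "z": 2.8, "twist": 0, "jaw": 6},
  {"x": 0.9, "y": 0.4, "z": 3, "twist": 0, "jaw": 6},
])

```text
clock: 18.9
eef_pos: [0.447, 0.2429, 0.259]
tool_rot: [0.595, -0.384, -0.585, -0.395]
ft_force: [0.6, -0.1, -2.2]
grip_width: 0.0728
```

Run:
```python
from h import *
state()
p,d=grab("scene",15);crop(p,(270,80,390,250),4.,"f6.png")
p,d=grab("top",15);crop(p,(120,130,240,260),5.,"f7.png")
```

```text
t 18.9 tcp [0.447  0.2429 0.259 ] x [ 0.019  0.005 -1.   ] z [-0.393  0.92  -0.003] yawz 113.1 F [ 0.6 -0.1 -2.2] w 0.0728 q [ 0.501  0.233  0.066  1.385 -0.005  0.097]
```

View pics/f6.png

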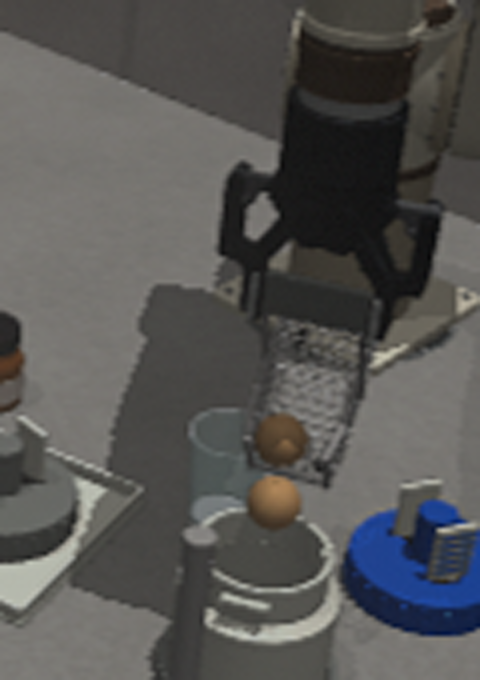

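View pics/f7.png

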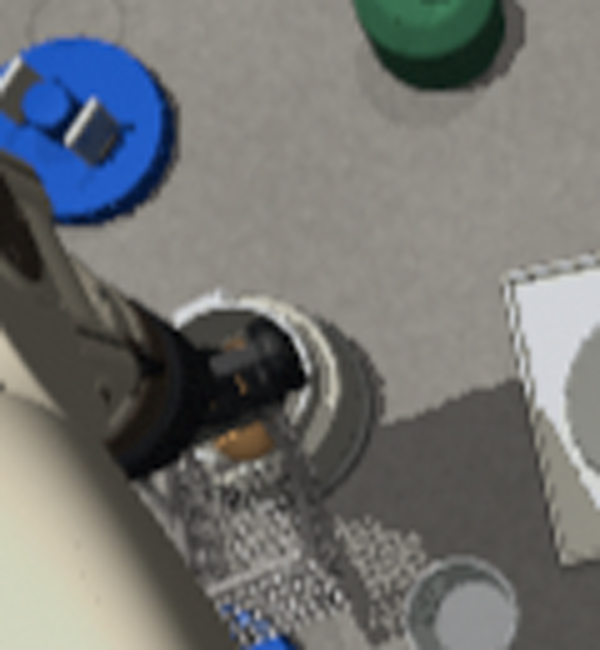

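Run:
```python
from h import *
for n,box in(("scene",(300,160,370,230)),("top",(150,190,190,230))):
    p,d=load(n,15);P=pts(n,d);hsv=cv2.cvtColor(p,cv2.COLOR_RGB2HSV)
    m=cv2.inRange(hsv,(6,80,60),(22,255,255));k=np.zeros_like(m);k[box[1]:box[3],box[0]:box[2]]=1;m*=k
    c,l,st,ce=cv2.connectedComponentsWithStats(m)
    for i in range(1,c):
        if st[i,4]>3: print(n,st[i],np.round(ce[i],1),np.round(np.median(P[l==i],0),3))
    crop(p,box,9,f"g_{n}.png")
```

```text
scene [334 184  13  12 117] [340.  189.3] [0.457 0.239 0.181]
scene [332 199  13  13 138] [338.  205.1] [0.487 0.258 0.151]
top [165 198   4   2   5] [166.4 198.4] [0.53  0.279 0.039]
top [167 205   2   4   5] [167.6 206.4] [0.49  0.256 0.112]
top [163 214  12   8  65] [168.6 218.1] [0.449 0.234 0.178]
```

View pics/g_scene.png

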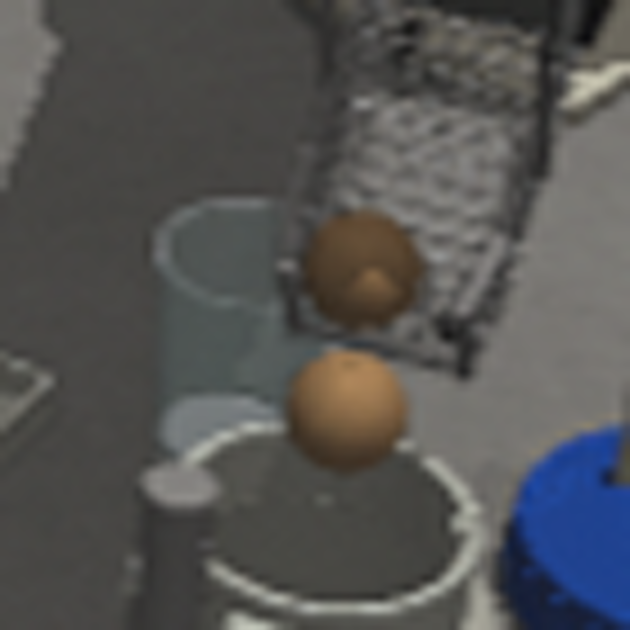

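View pics/g_top.png

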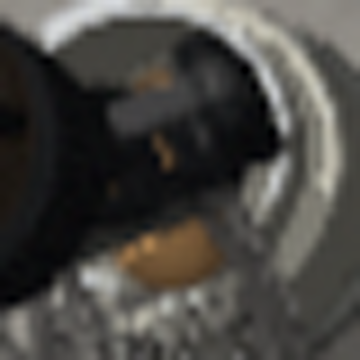

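Run:
```python
from h import *
i=bot.camera_info("scene");K=np.array(i["camera_matrix"]);R=np.array(i["R"]);t=np.array(i["t"])
u=np.array([.92,.39,0]);u/=np.linalg.norm(u);n=np.array([-u[1],u[0],0]);h=np.array([.447,.2429,.285]);c=np.array([.4955,.2625,.12])
o=-R.T@t
for nm,x,y in(("sill mid",380,352),("ball3",362,268),("ball2",348,410),("handle?",450,20),("left post",290,300)):
    uv=np.array([300+x/9-.5,160+y/9-.5,1]);d=(np.linalg.inv(K)@uv)@R
    s=n@(h-o)/(n@d);X=o+s*d
    print(nm,np.round(X,3),"along u from tub c",round((X-c)@u,4),"rel handle",round((X-h)@u,4),round(X[2]-h[2],4))
```

```text
sill mid [0.448 0.243 0.146] along u from tub c -0.0512 rel handle 0.0011 -0.1391
ball3 [0.502 0.266 0.216] along u from tub c 0.007 rel handle 0.0593 -0.069
ball2 [0.489 0.261 0.154] along u from tub c -0.0067 rel handle 0.0456 -0.1311
handle? [0.416 0.23  0.249] along u from tub c -0.0863 rel handle -0.034 -0.0358
left post [0.6   0.308 0.274] along u from tub c 0.1137 rel handle 0.166 -0.0105
```

Emit:
step_arm([
  {"x": 1.2, "y": 0.5, "z": 0, "twist": 0, "jaw": 6},
  {"x": 2.1, "y": 0.9, "z": 0, "twist": 0, "jaw": 6},
  {"x": 2.6, "y": 1.1, "z": 0, "twist": 0, "jaw": 6},
  {"x": 2.8, "y": 1.2, "z": 0, "twist": 0, "jaw": 6},
])

```text
clock: 19.33
eef_pos: [0.4751, 0.2549, 0.2572]
tool_rot: [0.594, -0.385, -0.586, -0.394]
ft_force: [-0.1, 0.5, -2.2]
grip_width: 0.0728
```

Run:
```python
from h import *
state()
p,d=grab("scene",16);crop(p,(290,120,390,250),5.,"f8.png")
p,d=grab("top",16);crop(p,(140,180,200,240),9.,"f9.png")
```

```text
t 19.33 tcp [0.4751 0.2549 0.2572] x [ 0.017  0.004 -1.   ] z [-0.393  0.92  -0.003] yawz 113.1 F [-0.1  0.5 -2.2] w 0.0728 q [ 0.495  0.296  0.147  1.404 -0.005  0.091]
```

View pics/f8.png

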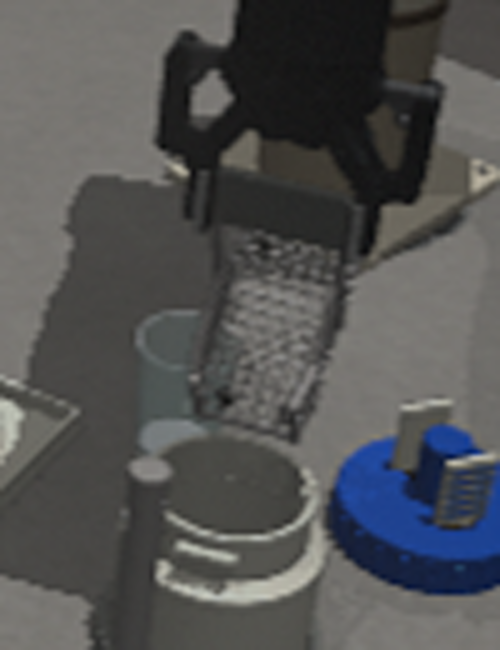

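View pics/f9.png

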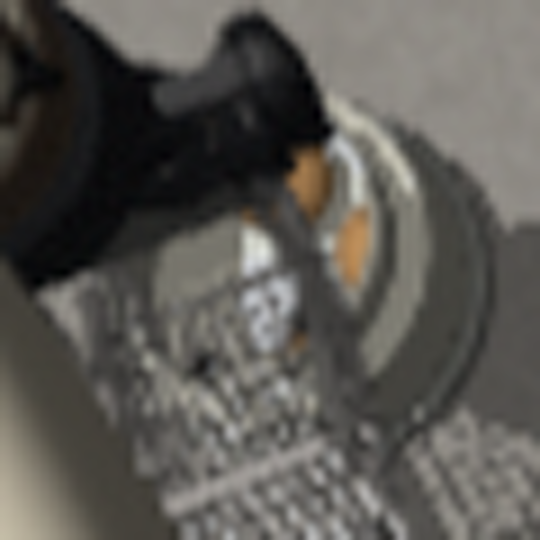

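Emit:
step_arm([
  {"x": 0.5, "y": 0.2, "z": -0.6, "twist": 0, "jaw": 6},
  {"x": 0.6, "y": 0.25, "z": -1.4, "twist": 0, "jaw": 6},
  {"x": 0.6, "y": 0.25, "z": -2.2, "twist": 0, "jaw": 6},
  {"x": 0.6, "y": 0.25, "z": -2.6, "twist": 0, "jaw": 6},
  {"x": 0, "y": 0, "z": -2.6, "twist": 0, "jaw": 6},
  {"x": -0.8, "y": -0.3, "z": -2.6, "twist": 0, "jaw": 6},
  {"x": -1.6, "y": -0.7, "z": -2.6, "twist": 0, "jaw": 6},
  {"x": -2.4, "y": -1, "z": -2.6, "twist": 0, "jaw": 6},
  {"x": -3.2, "y": -1.4, "z": -2.6, "twist": 0, "jaw": 6},
  {"x": -4, "y": -1.7, "z": -2.6, "twist": 0, "jaw": 6},
])

```text
clock: 20.27
eef_pos: [0.4345, 0.2377, 0.2321]
tool_rot: [0.595, -0.384, -0.585, -0.395]
ft_force: [4.3, 2.1, 4.4]
grip_width: 0.0728
```

Run:
```python
from h import *
state()
p,d=grab("scene",17);crop(p,(290,100,390,250),4.,"f10.png")
```

```text
t 20.27 tcp [0.4345 0.2377 0.2321] x [ 0.019  0.005 -1.   ] z [-0.393  0.92  -0.003] yawz 113.1 F [4.3 2.1 4.4] w 0.0728 q [ 0.503  0.216 -0.025  1.311 -0.005  0.1  ]
```

View pics/f10.png

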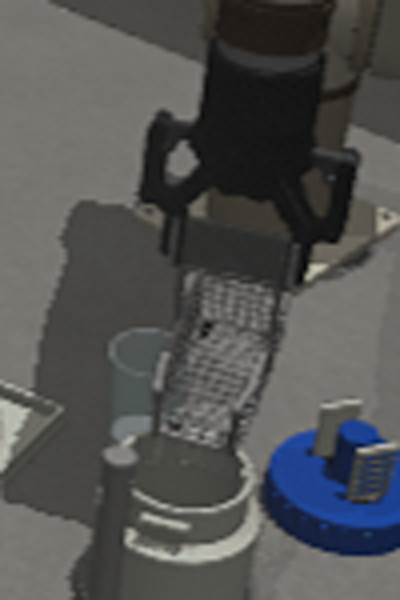

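Emit:
step_arm([
  {"x": -0.8, "y": -0.3, "z": -0.2, "twist": 0, "jaw": 6},
  {"x": -1.6, "y": -0.7, "z": -0.4, "twist": 0, "jaw": 6},
  {"x": -2.4, "y": -1, "z": -0.6, "twist": 0, "jaw": 6},
  {"x": -3.2, "y": -1.4, "z": -0.8, "twist": 0, "jaw": 6},
  {"x": -4, "y": -1.7, "z": -1.0, "twist": 0, "jaw": 6},
  {"x": -4.8, "y": -2.0, "z": -1.1, "twist": 0, "jaw": 6},
  {"x": -4.8, "y": -2.0, "z": -1.1, "twist": 0, "jaw": 6},
])

```text
clock: 20.9
eef_pos: [0.3822, 0.2159, 0.2209]
tool_rot: [0.594, -0.386, -0.587, -0.393]
ft_force: [-0.7, 0.4, -2.3]
grip_width: 0.0726
```

Run:
```python
from h import *
state()
p,d=grab("scene",18);crop(p,(290,100,390,250),4.,"f11.png")
```

```text
t 20.9 tcp [0.3822 0.2159 0.2209] x [ 0.014  0.003 -1.   ] z [-0.393  0.919 -0.003] yawz 113.2 F [-0.7  0.4 -2.3] w 0.0726 q [ 0.517  0.114 -0.178  1.265 -0.005  0.113]
```

View pics/f11.png

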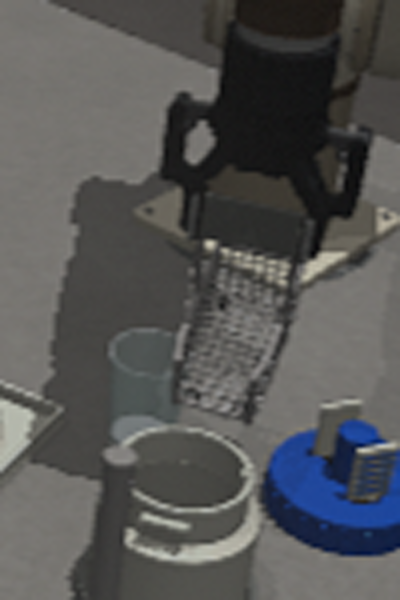

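Emit:
step_arm([
  {"x": 0, "y": 0, "z": 2, "twist": 0, "jaw": 6},
  {"x": 0, "y": -1, "z": 4.5, "twist": 0, "jaw": 6},
  {"x": 0.5, "y": -3, "z": 5.5, "twist": 0, "jaw": 6},
  {"x": 1.5, "y": -6, "z": 5.5, "twist": 0, "jaw": 6},
  {"x": 2.5, "y": -9.5, "z": 5.5, "twist": 0, "jaw": 6},
  {"x": 3.5, "y": -13, "z": 5.5, "twist": 0, "jaw": 6},
  {"x": 4.4, "y": -16.5, "z": 5.5, "twist": 0, "jaw": 6},
  {"x": 5.3, "y": -20, "z": 5.5, "twist": 0, "jaw": 6},
  {"x": 6.2, "y": -23.5, "z": 5.5, "twist": 0, "jaw": 6},
  {"x": 7.1, "y": -27, "z": 5.5, "twist": 0, "jaw": 6},
])

```text
clock: 21.78
eef_pos: [0.455, -0.0553, 0.2764]
tool_rot: [0.594, -0.385, -0.586, -0.394]
ft_force: [0.9, 1.0, -0.7]
grip_width: 0.073
```

Emit:
step_arm([
  {"x": 0.9, "y": -3.5, "z": 0, "twist": 0, "jaw": 6},
  {"x": 1.8, "y": -7, "z": 0, "twist": 0, "jaw": 6},
  {"x": 2.8, "y": -10.5, "z": 0, "twist": 0, "jaw": 6},
  {"x": 3.8, "y": -14, "z": 0, "twist": 0, "jaw": 6},
  {"x": 4.6, "y": -17, "z": 0, "twist": 0, "jaw": 6},
  {"x": 5.3, "y": -19.5, "z": -1, "twist": 0, "jaw": 6},
  {"x": 5.7, "y": -21, "z": -3, "twist": 0, "jaw": 6},
  {"x": 5.9, "y": -22, "z": -5, "twist": 0, "jaw": 6},
  {"x": 5.9, "y": -22, "z": -7, "twist": 0, "jaw": 6},
  {"x": 5.9, "y": -22, "z": -8, "twist": 0, "jaw": 6},
])

```text
clock: 22.62
eef_pos: [0.5128, -0.2756, 0.1928]
tool_rot: [0.592, -0.386, -0.588, -0.394]
ft_force: [-1.3, 0.3, -3.1]
grip_width: 0.0729
```

Run:
```python
from h import *
state()
p,d=grab("scene",19);crop(p,(150,80,390,250),3.3,"h1.png")
p,d=grab("top",19);crop(p,(120,150,400,260),2.8,"h2.png");crop(p,(140,180,200,240),9.,"h3.png")
```

```text
t 22.62 tcp [ 0.5128 -0.2756  0.1928] x [ 0.012  0.006 -1.   ] z [-0.392  0.92   0.001] yawz 113.1 F [-1.3  0.3 -3.1] w 0.0729 q [-0.499  0.416  0.152  1.3    0.011 -0.901]
```

View pics/h1.png

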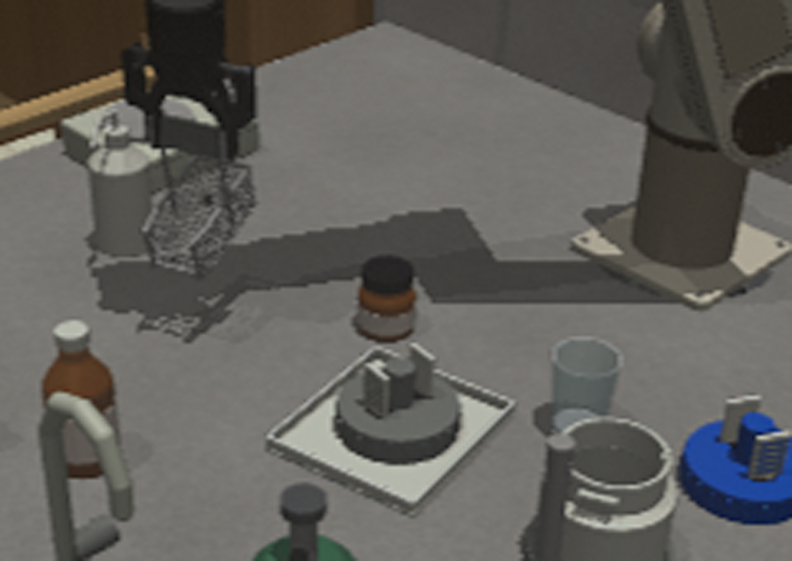

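View pics/h3.png

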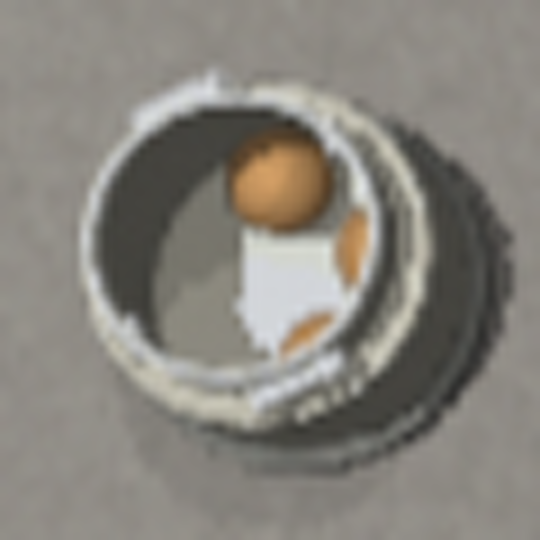

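Emit:
step_arm([
  {"x": 1, "y": 0.4, "z": -1.5, "twist": 0, "jaw": 6},
  {"x": 2, "y": 0.8, "z": -3.5, "twist": 0, "jaw": 6},
  {"x": 2.6, "y": 1.1, "z": -5, "twist": 0, "jaw": 6},
  {"x": 2.6, "y": 1.1, "z": -6, "twist": 0, "jaw": 6},
  {"x": 2.6, "y": 1.1, "z": -6.6, "twist": 0, "jaw": 6},
  {"x": 2.6, "y": 1.1, "z": -6.6, "twist": 0, "jaw": 6},
])

```text
clock: 23.22
eef_pos: [0.538, -0.2632, 0.1271]
tool_rot: [0.592, -0.385, -0.589, -0.393]
ft_force: [-0.1, -0.3, -2.7]
grip_width: 0.073
```

Run:
```python
from h import *
state()
p,d=grab("scene",20);crop(p,(160,80,270,200),5,"h4.png")
```

```text
t 23.22 tcp [ 0.538  -0.2632  0.1271] x [ 0.01   0.007 -1.   ] z [-0.393  0.919  0.003] yawz 113.2 F [-0.1 -0.3 -2.7] w 0.073 q [-0.46   0.491  0.094  1.169  0.011 -0.865]
```

View pics/h4.png

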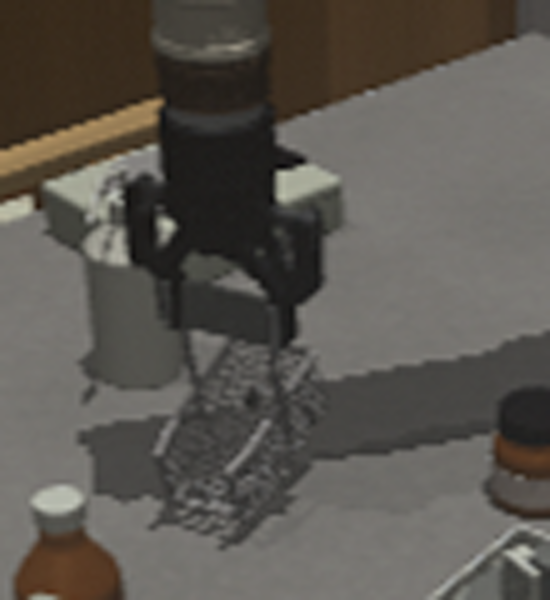

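Emit:
step_arm([
  {"x": 0, "y": 0, "z": -0.5, "twist": 0, "jaw": 6},
  {"x": -0.4, "y": -0.2, "z": -1.0, "twist": 0, "jaw": 6},
  {"x": -0.9, "y": -0.4, "z": -1.4, "twist": 0, "jaw": 6},
  {"x": -1.4, "y": -0.6, "z": -1.8, "twist": 0, "jaw": 6},
  {"x": -1.9, "y": -0.8, "z": -2.2, "twist": 0, "jaw": 6},
  {"x": -2.4, "y": -1.0, "z": -2.5, "twist": 0, "jaw": 6},
  {"x": -2.9, "y": -1.2, "z": -2.7, "twist": 0, "jaw": 6},
  {"x": -2.9, "y": -1.2, "z": -2.7, "twist": 0, "jaw": 6},
])

```text
clock: 23.93
eef_pos: [0.5105, -0.2764, 0.1064]
tool_rot: [0.595, -0.384, -0.585, -0.395]
ft_force: [-4.8, 3.8, 19.8]
grip_width: 0.0727
```

Run:
```python
from h import *
state()
p,d=grab("scene",21);crop(p,(160,80,270,200),5,"h5.png")
```

```text
t 23.93 tcp [ 0.5105 -0.2764  0.1064] x [ 0.019  0.005 -1.   ] z [-0.392  0.92  -0.003] yawz 113.1 F [-4.8  3.8 19.8] w 0.0727 q [-0.504  0.467 -0.002  1.087  0.014 -0.907]
```

View pics/h5.png

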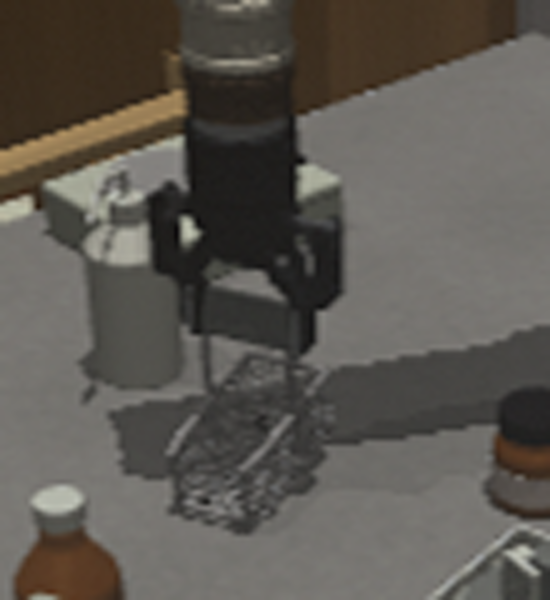

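Emit:
step_arm([
  {"x": 0, "y": 0, "z": 0, "twist": 0, "jaw": 6},
  {"x": 0, "y": 0, "z": 0, "twist": 0, "jaw": 8},
  {"x": 0, "y": 0, "z": 0, "twist": 0, "jaw": 8.54},
  {"x": 0, "y": 0, "z": 0, "twist": 0, "jaw": 8.54},
  {"x": 0, "y": 0, "z": 0, "twist": 0, "jaw": 8.54},
  {"x": 0, "y": 0, "z": 0, "twist": 0, "jaw": 8.54},
])

```text
clock: 24.48
eef_pos: [0.5104, -0.2762, 0.1058]
tool_rot: [0.594, -0.385, -0.586, -0.395]
ft_force: [0.2, -0.1, -0.3]
grip_width: 0.0854
```

Run:
```python
from h import *
state()
p,d=grab("scene",22);crop(p,(160,80,270,200),5,"h6.png")
```

```text
t 24.48 tcp [ 0.5104 -0.2762  0.1058] x [ 0.018  0.006 -1.   ] z [-0.392  0.92  -0.002] yawz 113.1 F [ 0.2 -0.1 -0.3] w 0.0854 q [-0.503  0.468 -0.002  1.087  0.014 -0.906]
```

View pics/h6.png

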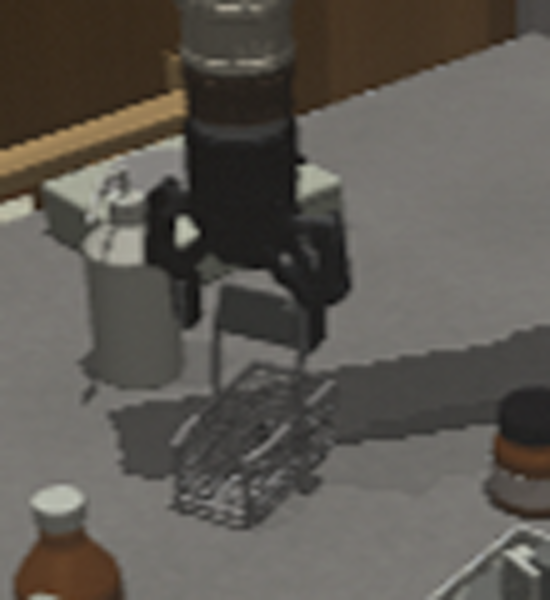

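Basket settled upright and free. Raise straight up and withdraw.

Emit:
step_arm([
  {"x": 0, "y": 0, "z": 1, "twist": 0, "jaw": 8.54},
  {"x": 0, "y": 0, "z": 3, "twist": 0, "jaw": 8.54},
  {"x": 0, "y": 0, "z": 6, "twist": 0, "jaw": 8.54},
  {"x": 0, "y": 0, "z": 9, "twist": 0, "jaw": 8.54},
  {"x": 0, "y": 0, "z": 13, "twist": 0, "jaw": 8.54},
  {"x": -4, "y": 2, "z": 15, "twist": 0, "jaw": 8.54},
  {"x": -8, "y": 5, "z": 16, "twist": 0, "jaw": 8.54},
  {"x": -12, "y": 8, "z": 16, "twist": 0, "jaw": 8.54},
  {"x": -15, "y": 11, "z": 16, "twist": 0, "jaw": 8.54},
  {"x": -15, "y": 11, "z": 16, "twist": 0, "jaw": 8.54},
])

```text
clock: 25.37
eef_pos: [0.3574, -0.1642, 0.2667]
tool_rot: [0.594, -0.384, -0.586, -0.395]
ft_force: [-0.3, 0.0, -0.8]
grip_width: 0.0851
```

Run:
```python
from h import *
state()
p,d=grab("scene",23);cv2.imwrite("pics/z1.png",cv2.resize(p[:,:,::-1],(800,600)));crop(p,(170,120,260,200),8,"z3.png")
p,d=grab("top",23);cv2.imwrite("pics/z2.png",cv2.resize(p[:,:,::-1],(800,600)))
P=pts("top",d)
hm=np.zeros(d.shape,bool);hm[180:215,325:372]=1;hm&=(P[...,2]>.1)
print("handle",hm.sum(),P[hm].mean(0),P[hm].max(0))
```

```text
t 25.37 tcp [ 0.3574 -0.1642  0.2667] x [ 0.018  0.006 -1.   ] z [-0.393  0.92  -0.001] yawz 113.1 F [-0.3  0.  -0.8] w 0.0851 q [-0.441  0.003 -0.178  1.377  0.013 -0.844]
handle 395 [ 0.42834372 -0.19080283  0.46500571] [0.51143861 0.01037406 1.14298797]
```

View pics/z2.png

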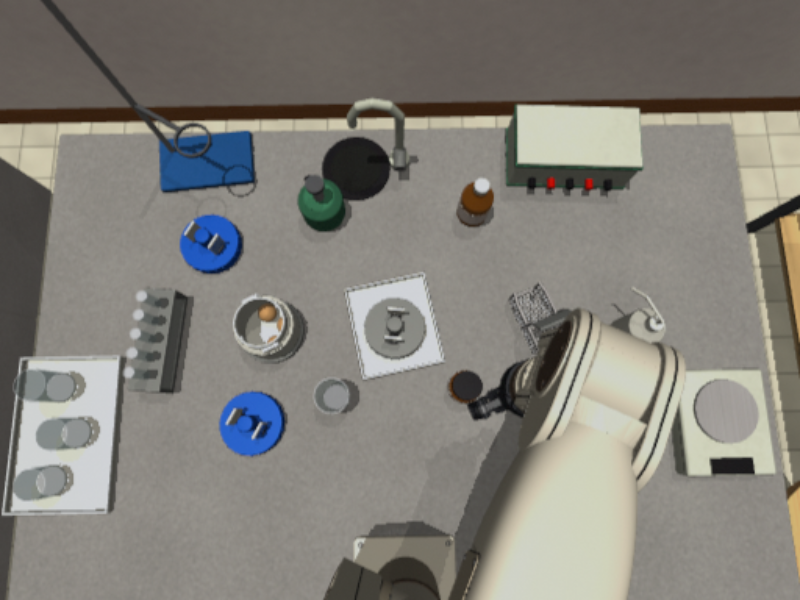

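View pics/z1.png

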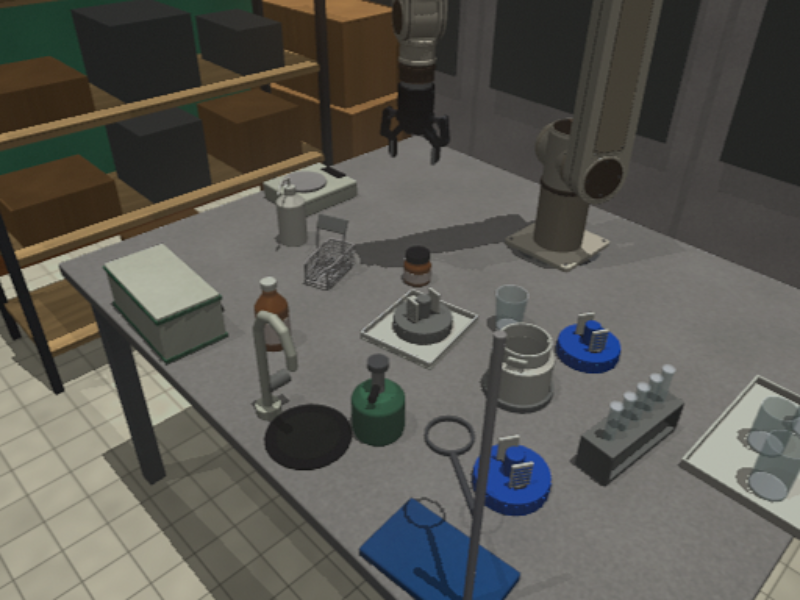

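View pics/z3.png

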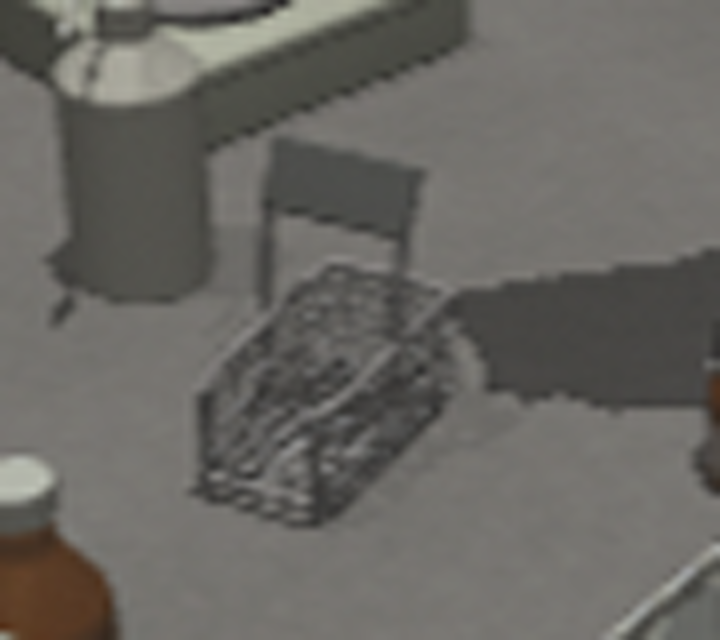

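Run:
```python
from h import *
print(bot.job_done())
```

```text
the job is handed in; nothing more can be done
None
```

The job is handed in: the three balls are in the tub, the cap is in the tray and the empty basket is back on the bench. It took about 25 s of the 72 s allowed, and no verdict was reported.

**Cap:** I squeezed both tabs, turned the cap about 58° anticlockwise, lifted it off and set it flat in the tray. I overpressed on the way down: the force reading reached 42 N, with the cap held in the fingers. I eased off before letting go.

**Tipping:** The moves could not tilt the tool, so I held the basket handle by its two ends and tipped the basket by pushing its nose against the tub neck.
- **Early roll-out:** The balls rolled out at about 35°, earlier than the stated 45° and before I meant to pour. The spout was then still at about the near edge of the tub. All three balls still landed in the tub.
- **Setting down:** I levelled the basket on the tub rim and the bench and stood it close to where it began.

**Last checks:**
- **Balls:** A top picture taken after pouring shows all three in the tub. In the final one only a single ball is easy to make out.
- **Cap:** It lies flat near the tray's middle in both final views.
- **Basket:** It looks upright and empty. I judged that by eye, because the arm hid its handle in the final top view and my depth reading there was no use.
- **Surroundings:** The gripper is clear of everything. The bystanders look unmoved by eye, though I did not measure them.

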